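# Swing the bar home in the drill jig and clamp it

### The job

The flat aluminium bar lies skewed in the drill jig with its notched end loosely round the upright pin. Slide it along until the notch sits fully on the pin, swing it about the pin, in under the bridge, until its long edge lies flush along the fence, and then swing the clamp arm over by its handle until the pad rests on the bar and leave it so. Keep the bar flat on the jig and its notch round the pin all the while, close the clamp only once the bar is home, and do not disturb the other things on the trolley.

Things in the scene. Friction and masses are not known exactly. Their poses are not given: they have to be found in the camera images.
- station: The drill jig, fixed: dark steel base plate 235 x 280 x 10 mm, flat on the trolley. Origin: on the pivot pin's axis, at the base's underside (trolley level); x points away from the robot, y along the fence towards the clamp, z up. The base covers x -150..85, y -45..235 mm. Jig sizes below are in this frame.
- fence (a point): Middle of the foot of the fence's front face, 10 mm above the trolley. The fence is a steel bar behind the bar's home place; its front face is the plane jig x = +29 mm, y 25..160, top 36 mm above the trolley. Axes as the jig's.
- bridge (a point): Middle of the front lower edge of the aluminium bridge plate, which hangs over the work: jig x -48..78, y 0..130, underside 140, top 152 mm above the trolley (bushes to 157), on two columns behind the fence (x 54..78). Under it the tool must lean, 25 to 50 degrees, reaching forward, to push the bar the last part. Axes as the jig's.
- pin (a point): Foot of the steel pivot pin, at the base's top (10 mm above the trolley); the pin is 12 mm in diameter and its top is 48 mm above the trolley. Axes as the jig's.
- bar: Loose flat aluminium bar with two drilled holes, 56 wide, 178 long, 22 mm thick, 0.31 to 0.63 kg, flat on the base (top 32 mm above the trolley). Origin: centre line, underside, where the pin's axis lies when the notch is fully on the pin; y points along the bar to the plain free end. It covers y -18..160, x -28..28 mm. Home: origin at jig x = +1, y = 0, bar y along jig y, +x edge on the fence.
- bar_end (a point): Middle of the bar's plain free-end face (bar y = 160 mm), half-way up. Axes as the bar's. The bar starts turned 0.55 to 0.85 rad counter-clockwise from home, free end towards the robot.
- bar_notch (a point): Middle of the bottom of the notch in the bar's other end (bar y = +6 mm), half-way up: a slot 18 mm wide, open at bar y = -18. At the start the bar is slid outward along itself: the pin is in the slot but about 9 mm short of its bottom. Axes as the bar's.
- clamp_hinge (a point): Centre of the clamp's hinge (jig x = -12, y = 200 mm, 40 mm above the trolley); the hinge axis is parallel to the jig's x. Axes as the jig's.
- clamp (a joint): Clamp arm angle, rad, about the jig's +x. It stays where left (friction 0.12 N m, about 2.5 N at the handle). 0: open, leaning away from the bar, 50 degrees above the jig's +y; grows as it comes up past vertical (0.70) and over. 2.27: level along the jig's -y, rubber pad resting on a bar that is home; end stop 2.36. Starts at 0 to 0.3.
- clamp_handle (a point): On the axis of the clamp's handle, at jig x = -58 mm: a round steel rod, 11 mm in diameter, parallel to the jig's x, free from jig x = -24 to -80 (the last 12 mm black, 16 mm in diameter). It moves on a circle of 55 mm radius about the hinge axis, 0.036 rad behind the arm; closed: jig y = 145, 42 mm above the trolley.
- tape_measure: Black tape measure 64 x 99 x 35 mm, beside the jig on the side away from the clamp; leave alone. Origin under its centre.
- setup_block_1: Grey drilled steel block 50 x 75 x 25 mm, beside the jig on the side away from the clamp; leave alone. Origin under its centre.
- stepped_bush: Grey stepped round bush, 44 mm in diameter, 34 mm high, beside the jig on the clamp's side; leave alone. Origin under its centre.

How it is judged:
By the outcome, as a careful person would: the job done as asked, in the order asked, and still so for the second after the job is handed in, with the robot touching nothing.
It also fails if it takes over 67 s, if anything falls off the work surface, if the arm or the gripper's body presses on something with over 40 N, if the wrist force passes 120 N, or if a joint passes its speed limit or range.

### The arm

A 6-joint arm with a two-finger parallel gripper is mounted at the origin on a cart in front of the work surface, level with it; the furniture and walls round the work are solid. World frame = base frame: x ahead of the robot, y to its left, z up, the work surface at z = 0. Lengths are in m, angles in rad, forces in N, time in s.
With the tool pointing down it reaches from about 0.35 to 0.975 m from the base axis. Payload 4.9 kg.
Tool frame: the origin (TCP) lies at the very end of the fingers, on their centre line; the grasp point (between the pads) lies 19 mm behind it; x points along the fingers, z is the direction in which the jaws open and shut, and the axes are right-handed (so a half turn about x gives the same grasp; the last joint's range is limited). The gripper opens to 85 mm and grips with 20 to 120 N. Pads are 22 mm wide; open, the fingers measure 114 mm over their backs; the gripper's body (76 mm by 85 mm) begins 54 mm behind the grasp point. The pads swing forward as they close: fully open they stand 13 mm farther back than shut.
Start: joints at [-1.27, 0.053, 1.613, -0, 1.476, -0.119], TCP at [0.255, -0.571, 0.208] pointing down, gripper open.
Joint ranges: [-3.01, 3.01], [-1.01, 2.22], [0.06, 2.58], [-1.02, 4.17], [0.09, 2.62], [-3.14, 3.14]. Speed limits (rad/s): [2.57, 2.57, 3.14, 3.14, 3.14, 3.14].

### API

Orientations are given as a rotation vector (axis times angle).
In Python, from station import ctrl, imaging gives the robot as it stands. The module is installed in compiled form; this text tells all that it offers.
- The arm moves only by the shell command python3 -m jog 'ROWS' [FORCE]. ROWS is JSON, a list that holds one entry, the list of rows, each a list of 5 numbers: the shift along the tool's x, y, z in m, then the turn about the tool's x in rad, then the closure, from -1 (fully open) to 1 (shut). A call has 1 to 12 rows; each row is the pose to reach, as a shift and turn from the pose measured when the call began, along the tool's axes at that moment; what a row does not reach only later rows make up. A row lasts 1/10 s, in which the tool goes at most 50 mm and 8.59 degrees, less where a joint would pass 70% of its speed; a pose out of reach is approached as far as the arm can. A call with a gripper value outside its range is refused whole. The fingers move at their own pace and stop on an object; FORCE is the grip in N (left out, the last holds). Time passes only in rows, so rows that repeat a pose let the fingers close. It gives the time, the measured TCP pose, the force and the opening at its end, in the units of the state.
- ctrl.get_obs(): the state, without advancing time (a new reading comes with each control period).
- imaging.get_image(name): name is "scene" or "top"; returns a dict with "color" (420x560x3 uint8, red, green, blue), "intrinsics" (3x3 intrinsics, pixels), "distortion" ([k1, k2, p1, p2, k3] as OpenCV has them; the pictures are not rectified), "R" (3x3) and "t" (3): a world point X has camera coordinates R X + t. Camera axes: x right, y down, z forward; pixel columns grow to the right and rows downward; lengths in m; the calibration is good to about 2 mm. A picture is of the moment at which its call begins. There is no depth.
- ctrl.finish_job(): hands the job in, once; it reports no verdict.
The state is a dict: "t": time; "q": joint angles; "dq": joint speeds; "effort": joint torques, N m; "tool_pos": TCP position; "tool_rot": TCP orientation; "contact_force": force on the tool from outside, world axes, zero at the start; "wrist_torque": the same for the moment, N m; "opening": finger opening in m.
Only numpy, scipy, OpenCV 4.12 (cv2) and the standard library are available. Lean on these libraries where they do the work, as an engineer would, in place of code of your own. Each camera call takes 0.05 s, during which the arm holds its last target.

## Working session

There is one attempt and no reset: what is moved stays moved. The work goes in short steps, Python scripts to look and compute and a shell command to move; the robot and the scene stay as the last step left them, time stands still between calls to the robot, and variables do not carry over. Pictures are saved under pics/ and viewed, and the job is handed in when it is done.

```bash
ls; mkdir -p pics
python3 - <<'E'
from station import ctrl, imaging
import cv2, numpy as np, pickle
o=ctrl.get_obs(); print(o)
d={}
for n in ("scene","top"):
    i=imaging.get_image(n); d[n]=i
    cv2.imwrite(f"pics/{n}0.png",i["color"][:,:,::-1])
    print(n,i["intrinsics"],i["distortion"],i["R"],i["t"])
pickle.dump(d,open("im0.pkl","wb"))
E
```

```text
pics
{'t': 0.0, 'q': array([-1.27001383e+00,  5.33313593e-02,  1.61428888e+00,  7.69004442e-07,
        1.47601765e+00, -1.19012792e-01]), 'dq': array([-0.00016287, -0.00033365, -0.00021544,  0.00129294, -0.00081834,
        0.00090891]), 'effort': array([ 2.95186073e-04, -3.93679619e+01, -3.70179963e+01, -1.94142258e-04,
        6.88185770e-03, -1.76167509e-05]), 'tool_pos': array([ 0.25452617, -0.57008912,  0.20708194]), 'tool_rot': array([ 0.89594298,  1.38064786, -0.89378978]), 'contact_force': array([-0.32316435, -0.43957832,  0.19120717]), 'wrist_torque': array([-0.03095458, -0.02650972, -0.04193119]), 'opening': 0.08558682052225332}
scene [[426.84304084   0.         276.11442546]
 [  0.         426.84304084 211.32945649]
 [  0.           0.           1.        ]] [-0.10240578  0.          0.          0.          0.        ] [[-0.73076592 -0.68258582  0.00760098]
 [-0.34439475  0.35904413 -0.8674558 ]
 [ 0.58938395 -0.63652487 -0.49745618]] [0.39019663 0.34117408 0.49076465]
top [[395.51545619   0.         278.03232981]
 [  0.         395.51545619 210.89036043]
 [  0.           0.           1.        ]] [-0.02391563  0.          0.          0.          0.        ] [[ 0.01182959 -0.9994378  -0.03137115]
 [-0.98099856 -0.00552391 -0.19393637]
 [ 0.19365404  0.03306924 -0.98051238]] [-0.0797285   0.62135027  0.8213229 ]
```

View pics/scene0.png

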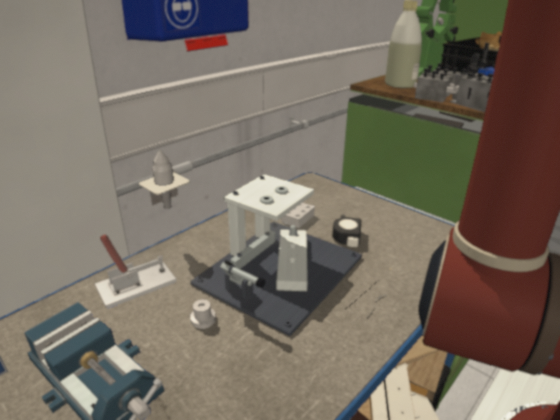

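View pics/top0.png

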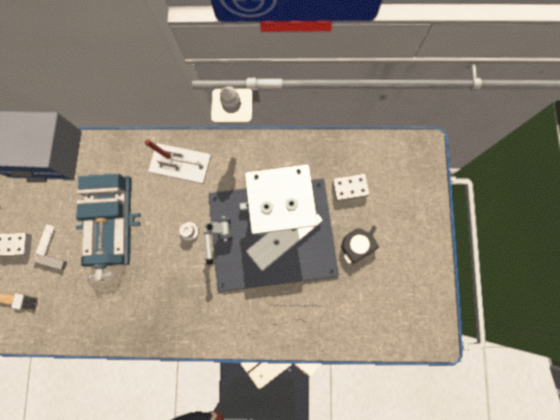

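The scene view shows the jig at about (280,270). The top view shows the base plate spanning (212,180) to (336,290), the bar end at (265,258) and the clamp at (215,240). I'll zoom in to measure.

```bash
cat > h.py <<'E'
import numpy as np, cv2, pickle
from scipy.spatial.transform import Rotation as Ro
def proj(im,X):
    X=np.atleast_2d(np.asarray(X,float))
    p,_=cv2.projectPoints(X,cv2.Rodrigues(im["R"])[0],im["t"],im["intrinsics"],im["distortion"])
    return p.reshape(-1,2)
def plane(im,uv,z):
    n=cv2.undistortPoints(np.asarray(uv,float).reshape(-1,1,2),im["intrinsics"],im["distortion"]).reshape(-1,2)
    d=np.c_[n,np.ones(len(n))]@im["R"]
    c=-im["R"].T@im["t"]
    return c+d*((z-c[2])/d[:,2])[:,None]
def tri(ims,uvs):
    A=[];b=[]
    for im,uv in zip(ims,uvs):
        n=cv2.undistortPoints(np.asarray(uv,float).reshape(1,1,2),im["intrinsics"],im["distortion"]).ravel()
        d=im["R"].T@np.r_[n,1]; d/=np.linalg.norm(d); P=np.eye(3)-np.outer(d,d)
        A.append(P); b.append(P@(-im["R"].T@im["t"]))
    return np.linalg.lstsq(np.vstack(A),np.hstack(b),rcond=None)[0]
def crop(im,x0,y0,w,h,s,fn):
    c=im["color"][y0:y0+h,x0:x0+w,::-1]
    cv2.imwrite(fn,cv2.resize(c,None,fx=s,fy=s,interpolation=cv2.INTER_CUBIC))
E
python3 - <<'E'
from h import *
d=pickle.load(open("im0.pkl","rb"))
crop(d["top"],195,150,155,150,5,"pics/t0c.png")
crop(d["scene"],180,165,190,170,4,"pics/s0c.png")
E
```

```text
(no output)
```

View pics/t0c.png

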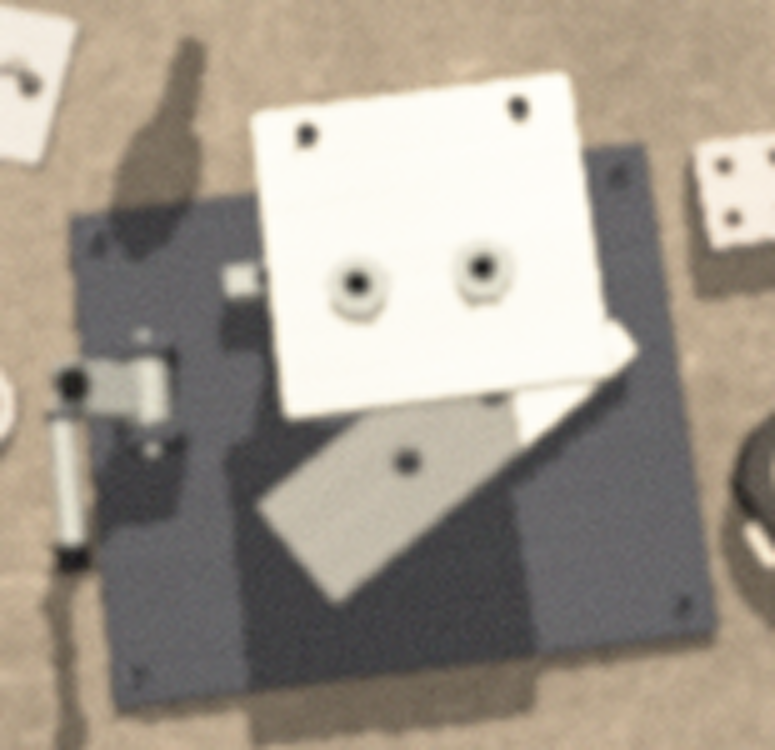

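View pics/s0c.png

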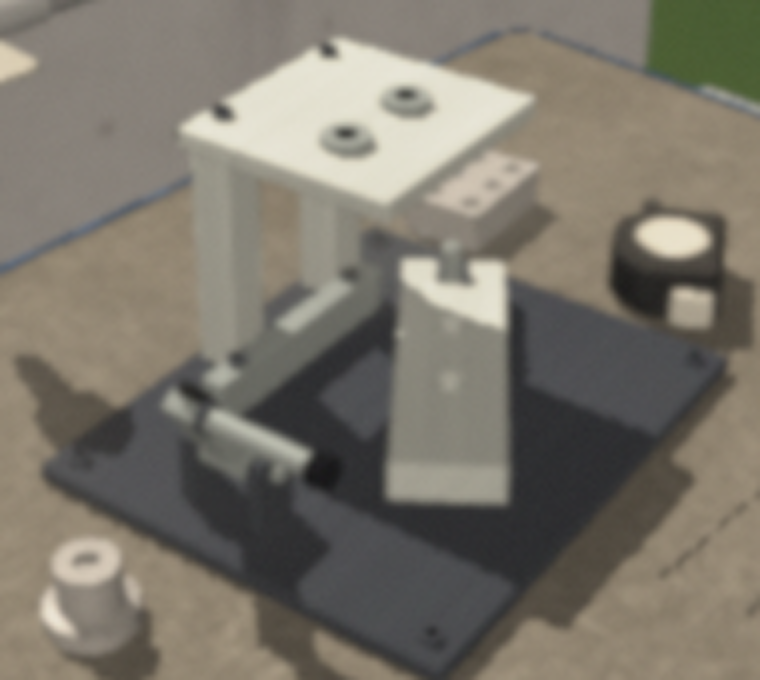

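Run:
```python
from h import *
d=pickle.load(open("im0.pkl","rb")); T=d["top"]; S=d["scene"]
t=lambda p:(np.array(p,float)+.5)/5-.5+[195,150]
s=lambda p:(np.array(p,float)+.5)/4-.5+[180,165]
W=[];J=[]
b=plane(T,t([(70,217),(645,147),(715,632),(117,712)]),.01)
jb=[(85,235),(85,-45),(-150,-45),(-150,235)]
g=plane(T,t([(252,115),(568,73),(607,383),(288,418)]),.152)
jg=[(78,130),(78,0),(-48,0),(-48,130)]
def fit(w,j):
    w=np.array(w)[:,:2]; j=np.array(j)/1000.
    cw,cj=w.mean(0),j.mean(0); H=(j-cj).T@(w-cw)
    a=np.arctan2(H[0,1]-H[1,0],H[0,0]+H[1,1]); R=np.array([[np.cos(a),-np.sin(a)],[np.sin(a),np.cos(a)]])
    o=cw-R@cj; return a,o,(w-(j@R.T+o)).round(4)
print(fit(b,jb));print(fit(g,jg));a,o,r=fit(np.r_[b,g],jb+jg);print(a,o,r)
sb=plane(S,s([(45,470),(722,362),(445,678)]),.01)
print(fit(sb,[jb[0],jb[2-1],jb[2]]), "3: left, right, bottom")
sg=plane(S,s([(183,128),(340,38),(533,100),(386,212)]),.152)
print(fit(sg,[jg[0],jg[1],jg[2],jg[3]]))
R=np.array([[np.cos(a),-np.sin(a)],[np.sin(a),np.cos(a)]])
e=plane(T,t([(257,507),(340,604),(637,350)]),.032)[:,:2]
print("bar corners jig", (e-o)@R)
es=plane(S,s([(386,465),(509,470),(509,263),(401,260)]),.032)[:,:2]
print("scene bar corners jig",(es-o)@R, )
```

```text
(np.float64(0.1344112405259638), array([ 0.62218215, -0.14836109]), array([[-0.0004, -0.0019],
       [-0.0025,  0.0011],
       [ 0.0022,  0.0032],
       [ 0.0007, -0.0025]]))
(np.float64(0.12899181830467596), array([ 0.6224251 , -0.14797402]), array([[-0.0003, -0.0002],
       [ 0.0011,  0.0003],
       [-0.0013,  0.0016],
       [ 0.0006, -0.0017]]))
0.1337517851100576 [ 0.62243205 -0.14819749] [[-0.0008 -0.002 ]
 [-0.0027  0.001 ]
 [ 0.002   0.0029]
 [ 0.0003 -0.0028]
 [ 0.0004 -0.0003]
 [ 0.0011  0.0002]
 [-0.0014  0.0021]
 [ 0.0011 -0.0012]]
(np.float64(-0.8321686073156815), array([ 0.49010204, -0.04219498]), array([[-0.052 ,  0.0434],
       [-0.0321, -0.0698],
       [ 0.0841,  0.0264]])) 3: left, right, bottom
(np.float64(0.12602993341042845), array([ 0.6199112 , -0.14590033]), array([[-0.0017, -0.0033],
       [-0.0006, -0.0004],
       [ 0.0039,  0.001 ],
       [-0.0016,  0.0027]]))
bar corners jig [[-0.06747959  0.15657237]
 [-0.11524098  0.12424093]
 [-0.01794567 -0.02355047]]
scene bar corners jig [[-0.06726244  0.15812791]
 [-0.11554751  0.12778016]
 [-0.0209017  -0.02456401]
 [ 0.02916219  0.00802014]]
```

```bash
cat >> h.py <<'E'
A=0.131; O=np.array([.622,-.1478])
RJ=np.array([[np.cos(A),-np.sin(A)],[np.sin(A),np.cos(A)]])
def j2w(x,y,z): return np.r_[RJ@(np.array([x,y])/1000)+O, z/1000]
def w2j(p): return np.r_[RJ.T@(np.asarray(p)[:2]-O), p[2]]*1000
def st(o):
    M=Ro.from_rotvec(o["tool_rot"]).as_matrix()
    zj=RJ.T@M[:2,2]; f=o["contact_force"]
    print("t %.2f tcp jig mm %s jaw dir in jig deg %.1f  lean %.1f  Fjig %s open %.3f"%(o["t"],w2j(o["tool_pos"]).round(1),np.degrees(np.arctan2(zj[1],zj[0])),np.degrees(np.arccos(-M[2,0])),np.r_[RJ.T@f[:2],f[2]].round(1),o["opening"]))
    return M
def go(x,y,z,jaw=None,o=None):
    "shift in tool axes to reach jig mm (x,y,z), turn so tool z points at jaw deg (jig)"
    from station import ctrl
    o=ctrl.get_obs(); M=st(o); s=M.T@(j2w(x,y,z)-o["tool_pos"]); tr=0
    if jaw is not None:
        a=A+np.radians(jaw); d=M.T@np.array([np.cos(a),np.sin(a),0]); tr=np.arctan2(-d[1],d[2])
    print("-> shift",s.round(4),"turn %.3f (or %.3f) q6 %.2f"%(tr,tr-np.sign(tr)*np.pi,o["q"][5]))
E
python3 - <<'E'
from h import *
from station import ctrl
print(st(ctrl.get_obs()).round(3)); print(w2j([0,0,0]))
go(-100,155,150,-57)
E
```

```text
t 0.10 tcp jig mm [-419.5 -370.7  207.2] jaw dir in jig deg -73.5  lean 0.1  Fjig [-0.5  0.3 -0. ] open 0.086
[[-0.001  0.913  0.408]
 [ 0.002  0.408 -0.913]
 [-1.     0.    -0.002]]
[-597.36408757  227.78276248    0.        ]
t 0.10 tcp jig mm [-419.5 -370.7  207.2] jaw dir in jig deg -73.5  lean 0.1  Fjig [-0.5  0.3 -0. ] open 0.086
-> shift [ 0.058   0.456  -0.4129] turn -0.287 (or 2.854) q6 -0.12
```

Run:
```python
from h import *
go(-106,163,150,-147)
```

```text
t 0.10 tcp jig mm [-419.5 -370.7  207.2] jaw dir in jig deg -73.5  lean 0.1  Fjig [-0.5  0.3 -0. ] open 0.086
-> shift [ 0.058   0.4525 -0.4222] turn 1.284 (or -1.858) q6 -0.12
```

```bash
python3 -m jog '[[[0,0.45,-0.42,1.28,1],[0,0.45,-0.42,1.28,1],[0,0.45,-0.42,1.28,1],[0,0.45,-0.42,1.28,1],[0,0.45,-0.42,1.28,1],[0,0.45,-0.42,1.28,1],[0,0.45,-0.42,1.28,1],[0,0.45,-0.42,1.28,1],[0,0.45,-0.42,1.28,1],[0,0.45,-0.42,1.28,1],[0,0.45,-0.42,1.28,1],[0,0.45,-0.42,1.28,1]]]' 40
python3 - <<'E'
from h import *
go(-106,163,150,-147)
E
```

```text
t: 1.3
tool_pos: [0.4774, -0.0422, 0.2079]
tool_rot: [1.81, 0.673, -1.809]
contact_force: [1.4, 0.1, 0.5]
opening: -0.0002
t 1.30 tcp jig mm [-129.6  123.5  207.9] jaw dir in jig deg -146.8  lean 0.1  Fjig [ 1.4 -0.   0.5] open -0.000
-> shift [ 0.0579 -0.02   -0.0413] turn 0.004 (or -3.138) q6 2.19
```

```bash
python3 -m jog '[[[0.058,-0.02,-0.041,0,1],[0.058,-0.02,-0.041,0,1],[0.058,-0.02,-0.041,0,1]]]'
python3 - <<'E'
from h import *
from station import imaging
go(-106,163,14,-147)
d={n:imaging.get_image(n) for n in ("scene","top")}
a=d["scene"]["color"][100:350,150:430];b=d["top"]["color"][130:310,190:360]
cv2.imwrite("pics/p1.png",np.hstack([cv2.resize(a,(448,400)),cv2.resize(b,(350,400))])[:,:,::-1])
E
```

```text
t: 1.6
tool_pos: [0.4928, 0.002, 0.1455]
tool_rot: [1.802, 0.68, -1.815]
contact_force: [-0.2, 0.5, -0.1]
opening: 0.0003
t 1.60 tcp jig mm [-108.6  165.4  145.5] jaw dir in jig deg -146.6  lean 0.5  Fjig [-0.1  0.5 -0.1] open 0.000
-> shift [ 0.1315  0.0044 -0.0014] turn 0.007 (or -3.135) q6 2.28
```

View pics/p1.png

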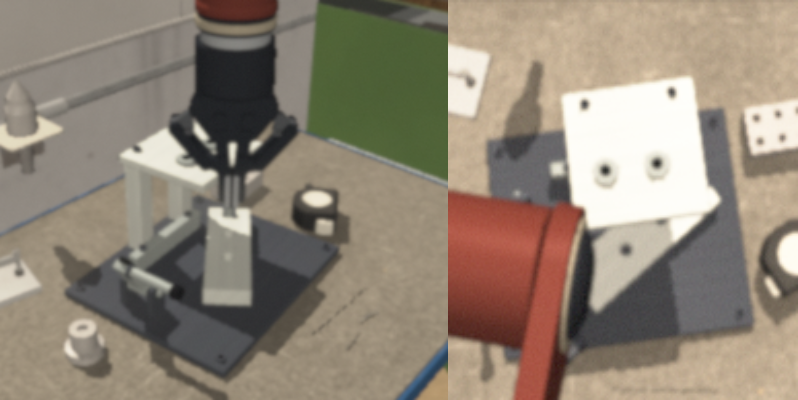

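The closed gripper's knuckles stick out about 65 mm, so I'll turn the jaws closer to jig x to stay clear of the bridge and handle.

Run:
```python
from h import *
d=pickle.load(open("im0.pkl","rb"));T=d["top"];S=d["scene"]
t=lambda p:(np.array(p,float)+.5)/5-.5+[195,150]
s=lambda p:(np.array(p,float)+.5)/4-.5+[180,165]
# black handle end centre
print(w2j(tri([T,S],[t((72,557)),s((322,470))])), w2j(tri([T,S],[t((66,420)),s((205,418))])), w2j(tri([T,S],[t((70,382)),s((192,392))])))
go(-112,158,18,-165)
```

```text
[-85.55231769 230.41947134  86.19181908] [-24.42171919 229.69845585  84.17439298] [-10.61025409 224.57138539  89.44048742]
t 1.70 tcp jig mm [-106.7  162.8  149.6] jaw dir in jig deg -146.8  lean 0.1  Fjig [-0.4  0.2  0.6] open -0.000
-> shift [0.1316 0.0014 0.007 ] turn 0.318 (or -2.823) q6 2.28
```

```bash
python3 -m jog '[[[0,0.001,0.007,0.318,1],[0,0.001,0.007,0.318,1],[0.05,0.001,0.007,0.318,1],[0.1,0.001,0.007,0.318,1],[0.13,0.001,0.007,0.318,1],[0.13,0.001,0.007,0.318,1]]]'
python3 - <<'E'
from h import *
from station import imaging
u=np.array([.544,-.839])
go(-112+20*u[0],158+20*u[1],18,-165)
d={n:imaging.get_image(n) for n in ("scene","top")}
a=d["scene"]["color"][150:350,150:430];b=d["top"]["color"][130:310,190:360]
cv2.imwrite("pics/p2.png",cv2.resize(a,(784,560),interpolation=2)[:,:,::-1])
E
```

```text
t: 2.3
tool_pos: [0.4866, -0.0063, 0.0163]
tool_rot: [2.0, 0.402, -2.017]
contact_force: [0.1, 0.7, -0.9]
opening: -0.0001
t 2.30 tcp jig mm [-115.7  158.    16.3] jaw dir in jig deg -165.1  lean 0.6  Fjig [ 0.2  0.7 -0.9] open -0.000
-> shift [-0.0019  0.02   -0.0098] turn -0.002 (or 3.140) q6 2.58
```

View pics/p2.png

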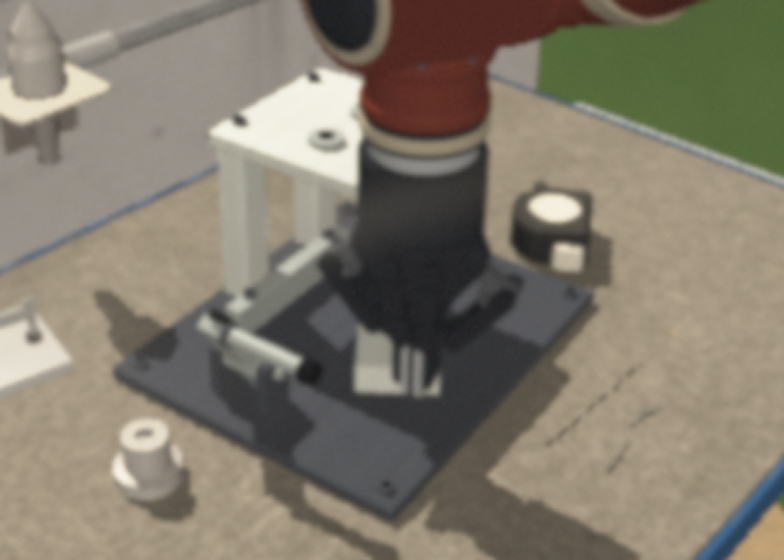

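Run:
```python
from h import *
go(-104.2,151.3,17,-165)
go(-104.2+.544*12,151.3-.839*12,17,-165)
```

```text
t 2.40 tcp jig mm [-111.2  157.1   21.4] jaw dir in jig deg -165.1  lean 0.1  Fjig [1.3 0.4 1.1] open 0.000
-> shift [ 0.0044  0.0074 -0.0053] turn -0.001 (or 3.140) q6 2.58
t 2.40 tcp jig mm [-111.2  157.1   21.4] jaw dir in jig deg -165.1  lean 0.1  Fjig [1.3 0.4 1.1] open 0.000
-> shift [ 0.0044  0.0188 -0.009 ] turn -0.001 (or 3.140) q6 2.58
```

```bash
python3 -m jog '[[[0.004,0.003,-0.002,0,1],[0.004,0.007,-0.005,0,1],[0.004,0.009,-0.006,0,1],[0.004,0.011,-0.0065,0,1],[0.004,0.013,-0.007,0,1],[0.004,0.013,-0.007,0,1]]]'
python3 - <<'E'
from h import *
from station import imaging
u=np.array([.544,-.839])
go(-112,158,17,-165)
d={n:imaging.get_image(n) for n in ("scene","top")}
a=d["scene"]["color"][180:350,200:430];b=d["top"]["color"][130:310,190:360]
cv2.imwrite("pics/p3.png",cv2.resize(a,(784,580),interpolation=2)[:,:,::-1])
E
```

```text
t: 3.0
tool_pos: [0.5028, -0.0161, 0.0175]
tool_rot: [2.007, 0.399, -2.006]
contact_force: [0.3, 0.6, 0.2]
opening: -0.0001
t 3.00 tcp jig mm [-101.   146.1   17.5] jaw dir in jig deg -165.1  lean 0.1  Fjig [0.4 0.5 0.2] open -0.000
-> shift [ 0.0005 -0.0143  0.0076] turn -0.001 (or 3.140) q6 2.57
```

View pics/p3.png

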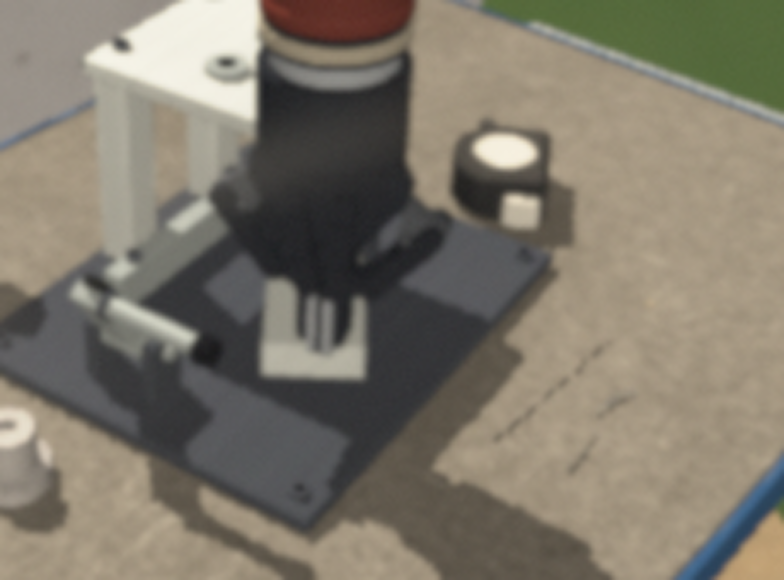

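Run:
```python
from h import *
from station import imaging,ctrl
d={n:imaging.get_image(n) for n in ("scene","top")}
S=d["scene"]
o=ctrl.get_obs();st(o)
print((proj(S,o["tool_pos"])-[200,180])*784/230)
print(((proj(S,[j2w(-67.4,157,32),j2w(-115.4,126,32),j2w(-67.4,157,10),j2w(-115.4,126,10)])-[200,180])*784/230))
```

```text
t 3.20 tcp jig mm [-101.3  146.4   17.3] jaw dir in jig deg -165.1  lean 0.1  Fjig [ 0.1 -0.4 -0.5] open 0.000
[[321.88907765 377.92016816]]
[[260.12966766 343.44283621]
 [365.10076534 347.0672438 ]
 [259.8173913  374.55342925]
 [363.27152309 378.18741195]]
```

Run:
```python
from h import *
from station import imaging,ctrl
S=imaging.get_image("scene")
crop(S,260,240,70,60,10,"pics/p4.png")
```

```text
(no output)
```

View pics/p4.png

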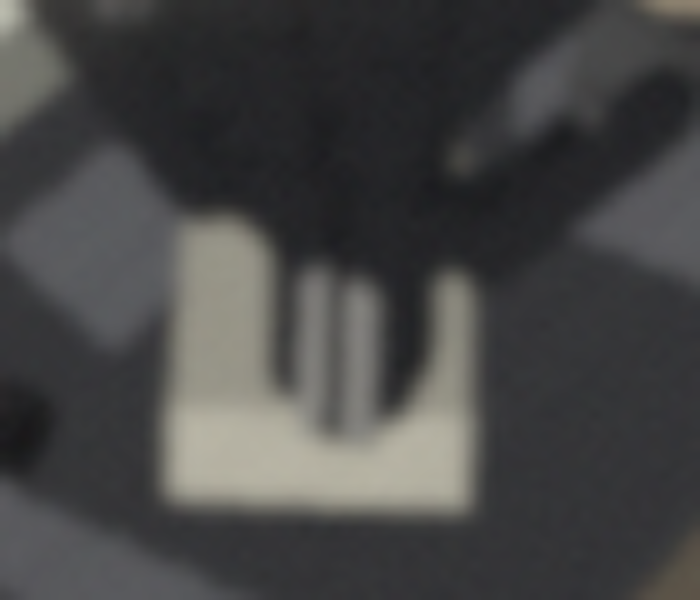

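Run:
```python
from h import *
d=pickle.load(open("im0.pkl","rb"));S=d["scene"]
print("p2", proj(S,j2w(-111.2,157.1,21.4)), "seen 298.2,291")
for z in (17,25,30,35): print(z, proj(S,j2w(-101.3,146.4,z)))
```

```text
p2 [[295.81863471 294.3181027 ]] seen 298.2,291
17 [[294.4493714  290.96836737]]
25 [[294.58077522 287.63362609]]
30 [[294.66349765 285.5306727 ]]
35 [[294.74668087 283.41316405]]
```

Fingertips at scene pixel (294,284), about 7 px above the projected TCP. So the tips look about 15 mm higher than the TCP reading, which puts them over the bar's end. I'll back out, then lower carefully while watching the force.

```bash
python3 -m jog '[[[0,-0.006,0.003,0,1],[0,-0.013,0.007,0,1],[0,-0.013,0.007,0,1],[0.002,-0.013,0.007,0,1],[0.004,-0.013,0.007,0,1],[0.006,-0.013,0.007,0,1],[0.006,-0.013,0.007,0,1]]]'
python3 - <<'E'
from h import *
from station import imaging,ctrl
st(ctrl.get_obs())
S=imaging.get_image("scene")
crop(S,240,220,100,85,7,"pics/p5.png")
print((proj(S,ctrl.get_obs()["tool_pos"])-[240,220])*7)
E
```

```text
t: 3.95
tool_pos: [0.4908, -0.0065, 0.0108]
tool_rot: [2.006, 0.399, -2.008]
contact_force: [-0.1, -0.5, -0.1]
opening: -0.0003
t 3.95 tcp jig mm [-111.6  157.2   10.8] jaw dir in jig deg -165.1  lean 0.1  Fjig [-0.2 -0.5 -0.1] open -0.000
[[390.38291708 551.13280484]]
```

View pics/p5.png

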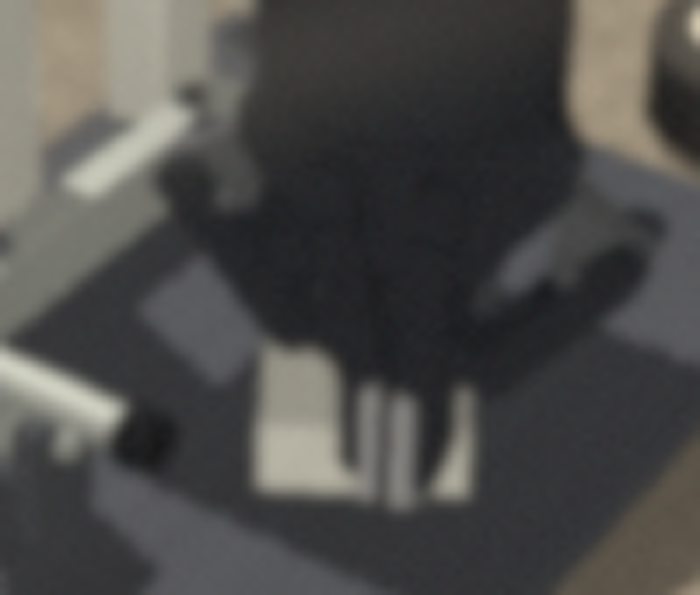

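```bash
python3 -m jog '[[[0.003,0,0,0,1],[0.006,0,0,0,1],[0.009,0,0,0,1],[0.009,0.003,-0.003,0,1],[0.009,0.006,-0.006,0,1],[0.009,0.0095,-0.0093,0,1],[0.009,0.0095,-0.0093,0,1]]]'
python3 - <<'E'
from h import *
from station import imaging,ctrl
st(ctrl.get_obs())
S=imaging.get_image("scene")
crop(S,240,220,100,85,7,"pics/p6.png")
E
```

```text
t: 4.7
tool_pos: [0.5039, -0.0121, 0.0022]
tool_rot: [2.007, 0.399, -2.007]
contact_force: [0.2, 0.0, -0.5]
opening: -0.0
t 4.70 tcp jig mm [-99.3 150.    2.2] jaw dir in jig deg -165.1  lean 0.1  Fjig [ 0.2 -0.  -0.5] open -0.000
```

View pics/p6.png

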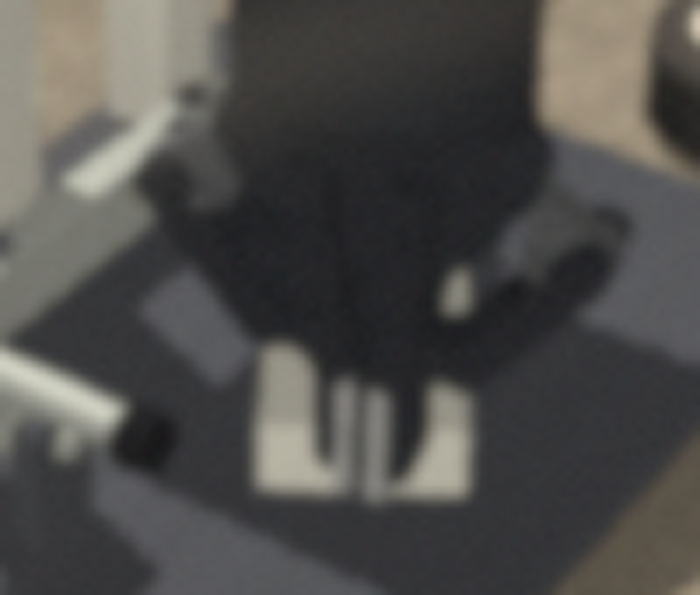

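```bash
python3 -m jog '[[[0,0.002,-0.0006,0,1],[0,0.004,-0.0012,0,1],[0,0.006,-0.0019,0,1],[0,0.007,-0.0022,0,1],[0,0.007,-0.0022,0,1]]]'
python3 - <<'E'
from h import *
from station import imaging,ctrl
st(ctrl.get_obs())
S=imaging.get_image("scene")
crop(S,240,220,100,85,7,"pics/p7.png")
E
```

```text
t: 5.25
tool_pos: [0.5082, -0.0177, 0.002]
tool_rot: [2.007, 0.399, -2.008]
contact_force: [-1.8, 1.3, -0.1]
opening: 0.0001
t 5.25 tcp jig mm [-95.8 143.9   2. ] jaw dir in jig deg -165.1  lean 0.1  Fjig [-1.6  1.5 -0.1] open 0.000
```

View pics/p7.png

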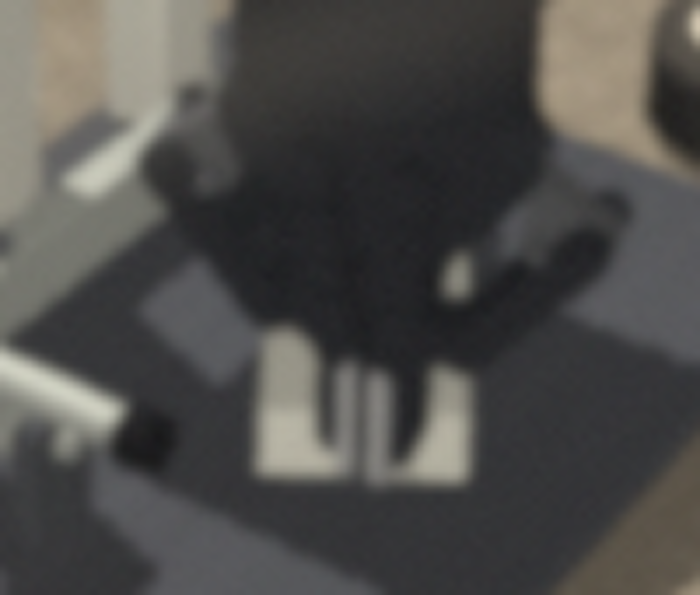

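```bash
python3 -m jog '[[[0,0.002,-0.0006,0,1],[0,0.004,-0.0012,0,1],[0,0.004,-0.0012,0,1]]]'
python3 -m jog '[[[0,0.001,-0.0003,0,1],[0,0.002,-0.0006,0,1],[0,0.002,-0.0006,0,1]]]'
python3 - <<'E'
from h import *
from station import imaging,ctrl
st(ctrl.get_obs())
E
```

```text
t: 5.6
tool_pos: [0.5099, -0.0199, 0.0018]
tool_rot: [2.006, 0.402, -2.011]
contact_force: [-5.2, 6.2, 2.9]
opening: 0.0002
t: 5.9
tool_pos: [0.5099, -0.0199, 0.0017]
tool_rot: [2.005, 0.406, -2.016]
contact_force: [-5.8, 7.6, 5.8]
opening: 0.0
t 5.90 tcp jig mm [-94.4 141.4   1.7] jaw dir in jig deg -165.1  lean 0.6  Fjig [-4.7  8.3  5.8] open 0.000
```

Contact at about 9 N with no further motion, so the notch is seated. I'll back off, lift, open, and turn the jaws for the swing.

```bash
python3 -m jog '[[[0,-0.008,0.003,0,1],[0,-0.016,0.005,0,1],[-0.04,-0.03,0.01,0,1],[-0.08,-0.05,0.05,-0.15,1],[-0.1,-0.05,0.08,-0.3,0],[-0.1,-0.05,0.08,-0.45,-1],[-0.1,-0.05,0.08,-0.6,-1],[-0.1,-0.05,0.08,-0.75,-1],[-0.1,-0.05,0.08,-0.9,-1],[-0.1,-0.05,0.08,-1.05,-1],[-0.1,-0.05,0.08,-1.2,-1],[-0.1,-0.05,0.08,-1.35,-1]]]'
python3 - <<'E'
from h import *
from station import imaging,ctrl
o=ctrl.get_obs();st(o)
d={n:imaging.get_image(n) for n in ("scene","top")}
pickle.dump(d,open("im1.pkl","wb"))
a=d["scene"]["color"][130:330,150:430];b=d["top"]["color"][130:310,190:360]
cv2.imwrite("pics/p8.png",cv2.resize(a,(784,560),interpolation=2)[:,:,::-1])
crop(d["top"],195,150,155,150,5,"pics/p8t.png")
print((proj(d["scene"],o["tool_pos"])-[150,130])*2.8)
go(-165,140,100,-25)
E
```

```text
t: 7.1
tool_pos: [0.4178, -0.005, 0.1027]
tool_rot: [1.081, 1.296, -1.079]
contact_force: [0.5, 0.2, 0.4]
opening: 0.0856
t 7.10 tcp jig mm [-183.8  168.2  102.7] jaw dir in jig deg -87.4  lean 0.5  Fjig [0.6 0.1 0.4] open 0.086
[[507.00205767 411.51868021]]
t 7.20 tcp jig mm [-183.8  168.3  102.6] jaw dir in jig deg -87.8  lean 0.5  Fjig [ 0.1  0.3 -0.1] open 0.085
-> shift [0.0023 0.0178 0.029 ] turn -1.096 (or 2.046) q6 1.21
```

View pics/p8.png

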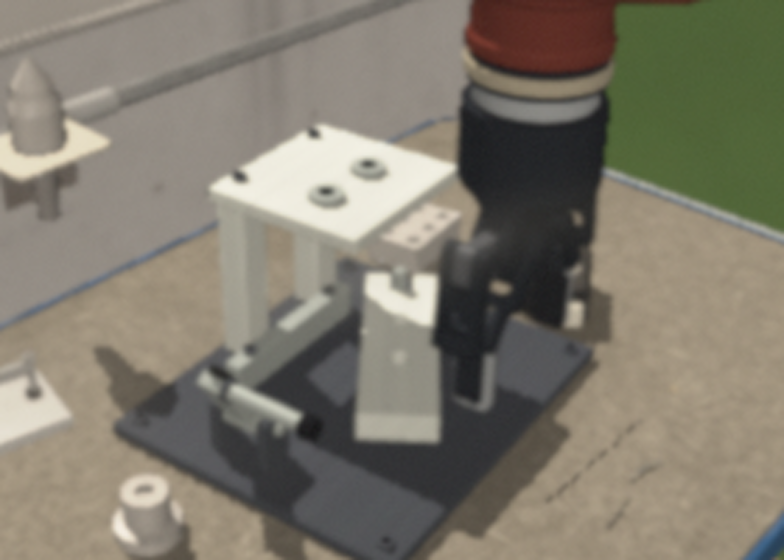

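View pics/p8t.png

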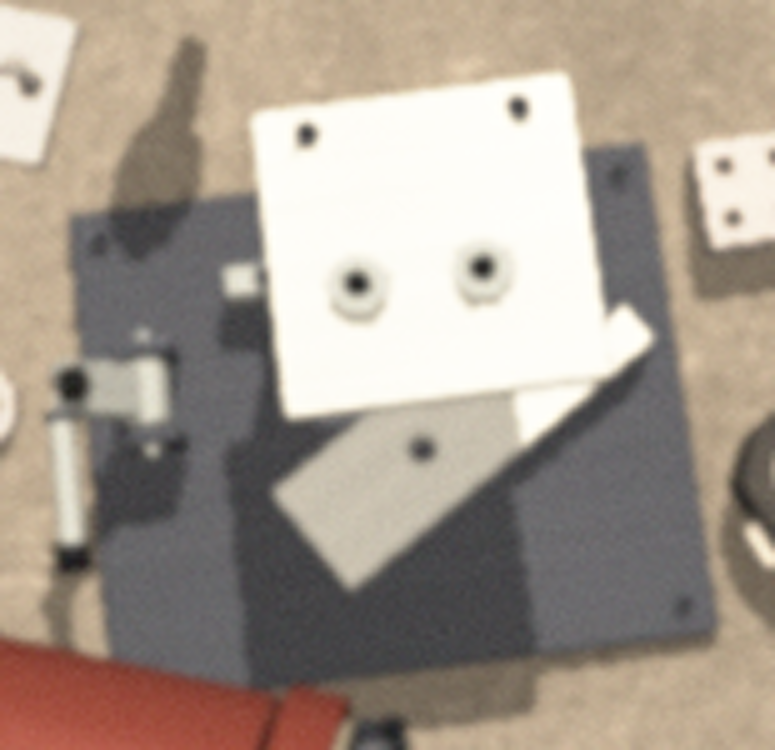

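Run:
```python
from h import *
d=pickle.load(open("im1.pkl","rb"));S=d["scene"];T=d["top"]
for z in (90,103,110,116,122,129):
  print(z,[((proj(S,j2w(-184-sg*2,168+sg*off,z))-[150,130])*2.8).round(0).tolist() for sg,off in ((1,43),(1,57),(-1,43),(-1,57))])
t=lambda p:(np.array(p,float)+.5)/5-.5+[195,150]
e=np.array([w2j(p)[:2] for p in plane(T,t([(273,490),(352,590),(653,338),(627,304)]),.032)]);print(e)
```

```text
90 [[[471.0, 470.0]], [[458.0, 484.0]], [[538.0, 391.0]], [[548.0, 379.0]]]
103 [[[473.0, 452.0]], [[459.0, 466.0]], [[539.0, 374.0]], [[550.0, 362.0]]]
110 [[[473.0, 442.0]], [[460.0, 456.0]], [[540.0, 364.0]], [[551.0, 353.0]]]
116 [[[474.0, 434.0]], [[461.0, 447.0]], [[541.0, 356.0]], [[552.0, 345.0]]]
122 [[[475.0, 425.0]], [[461.0, 439.0]], [[542.0, 348.0]], [[553.0, 337.0]]]
129 [[[475.0, 415.0]], [[462.0, 428.0]], [[543.0, 338.0]], [[554.0, 327.0]]]
[[ -60.76421903  147.92713157]
 [-109.67993292  117.43680081]
 [ -12.90394835  -32.0616619 ]
 [   4.25535231  -22.51318783]]
```

```bash
python3 -m jog '[[[0,0,0.029,-0.15,-1],[0,0,0.04,-0.3,-1],[0,0.018,0.04,-0.45,-1],[0,0.018,0.04,-0.6,-1],[0,0.018,0.04,-0.75,-1],[0,0.018,0.04,-0.9,-1],[0,0.018,0.04,-1.05,-1],[0,0.018,0.04,-1.1,-1]]]'
python3 - <<'E'
from h import *
from station import imaging,ctrl
go(-172,117,0,-25)
E
```

```text
t: 8.0
tool_pos: [0.4424, -0.0415, 0.1023]
tool_rot: [0.24, 1.564, -0.233]
contact_force: [0.8, 0.6, -0.9]
opening: 0.0855
t 8.00 tcp jig mm [-164.2  128.9  102.3] jaw dir in jig deg -24.8  lean 0.4  Fjig [ 0.9  0.4 -0.9] open 0.086
-> shift [ 0.1023 -0.0144 -0.0014] turn 0.004 (or -3.138) q6 0.04
```

```bash
python3 -m jog '[[[0,-0.014,-0.001,0,-1],[0.04,-0.014,-0.001,0,-1],[0.08,-0.014,-0.001,0,-1],[0.1,-0.014,-0.001,0,-1],[0.1,-0.014,-0.001,0,-1]]]'
python3 - <<'E'
from h import *
from station import imaging,ctrl
o=ctrl.get_obs();st(o)
d={n:imaging.get_image(n) for n in ("scene","top")}
a=d["scene"]["color"][200:320,230:390]
cv2.imwrite("pics/p9.png",cv2.resize(a,(800,600),interpolation=2)[:,:,::-1])
print((proj(d["scene"],o["tool_pos"])-[230,200])*5)
E
```

```text
t: 8.5
tool_pos: [0.4335, -0.0531, -0.0011]
tool_rot: [0.243, 1.571, -0.235]
contact_force: [-1.3, 0.1, -0.5]
opening: 0.0853
t 8.50 tcp jig mm [-174.5  118.5   -1.1] jaw dir in jig deg -24.9  lean 0.8  Fjig [-1.3  0.3 -0.5] open 0.085
[[528.29928408 528.45803929]]
```

View pics/p9.png

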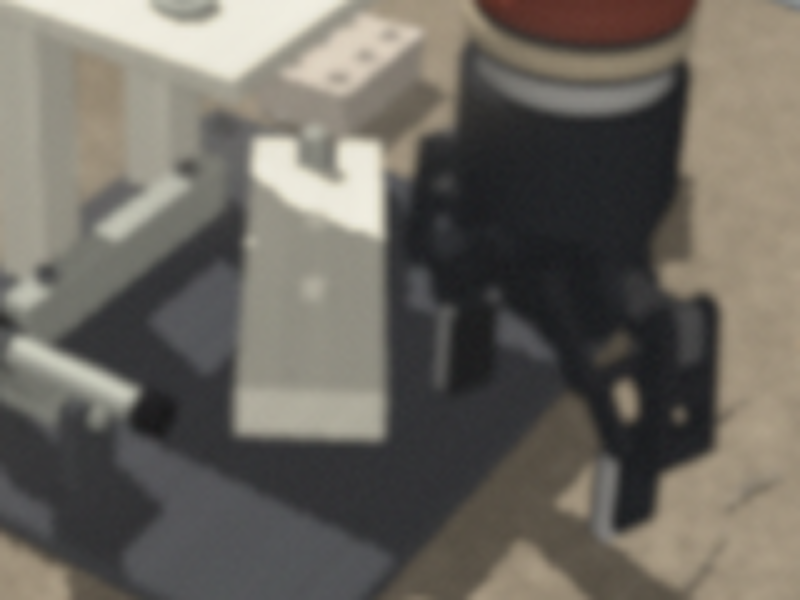

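```bash
python3 -m jog '[[[0.004,0,0,0,-1],[0.007,0,0,0,-1],[0.01,0,0,0,-1],[0.01,0,0,0,-1]]]'
python3 - <<'E'
from h import *
from station import imaging,ctrl
o=ctrl.get_obs();st(o)
def C(th,s,g=13):
    x,y=-28-g,s; c,n=np.cos(th),np.sin(th)
    return c*x-n*y-45.3, n*x+c*y+21.1
for th in (.57,.5,.4,.3,.2,.1,.0):
    print(th); go(*C(th,148),-11,-25)
E
```

```text
t: 9.0
tool_pos: [0.437, -0.054, -0.0072]
tool_rot: [0.242, 1.563, -0.234]
contact_force: [-0.8, -0.7, -0.7]
opening: 0.0857
t 9.00 tcp jig mm [-171.2  117.1   -7.2] jaw dir in jig deg -24.9  lean 0.4  Fjig [-0.9 -0.6 -0.7] open 0.086
0.57
t 9.00 tcp jig mm [-171.2  117.1   -7.2] jaw dir in jig deg -24.9  lean 0.4  Fjig [-0.9 -0.6 -0.7] open 0.086
-> shift [0.0038 0.0107 0.0077] turn 0.002 (or -3.139) q6 0.01
0.5
t 9.00 tcp jig mm [-171.2  117.1   -7.2] jaw dir in jig deg -24.9  lean 0.4  Fjig [-0.9 -0.6 -0.7] open 0.086
-> shift [0.0038 0.0208 0.0112] turn 0.002 (or -3.139) q6 0.01
0.4
t 9.00 tcp jig mm [-171.2  117.1   -7.2] jaw dir in jig deg -24.9  lean 0.4  Fjig [-0.9 -0.6 -0.7] open 0.086
-> shift [0.0038 0.0349 0.0174] turn 0.002 (or -3.139) q6 0.01
0.3
t 9.00 tcp jig mm [-171.2  117.1   -7.2] jaw dir in jig deg -24.9  lean 0.4  Fjig [-0.9 -0.6 -0.7] open 0.086
-> shift [0.0038 0.0482 0.025 ] turn 0.002 (or -3.139) q6 0.01
0.2
t 9.00 tcp jig mm [-171.2  117.1   -7.2] jaw dir in jig deg -24.9  lean 0.4  Fjig [-0.9 -0.6 -0.7] open 0.086
-> shift [0.0038 0.0608 0.0339] turn 0.002 (or -3.139) q6 0.01
0.1
t 9.00 tcp jig mm [-171.2  117.1   -7.2] jaw dir in jig deg -24.9  lean 0.4  Fjig [-0.9 -0.6 -0.7] open 0.086
-> shift [0.0038 0.0723 0.044 ] turn 0.002 (or -3.139) q6 0.01
0.0
t 9.00 tcp jig mm [-171.2  117.1   -7.2] jaw dir in jig deg -24.9  lean 0.4  Fjig [-0.9 -0.6 -0.7] open 0.086
-> shift [0.0037 0.0828 0.0551] turn 0.002 (or -3.139) q6 0.01
```

```bash
python3 -m jog '[[[0.002,0.006,0.002,0,-1],[0.002,0.013,0.004,0,-1],[0.002,0.018,0.006,0,-1],[0.002,0.022,0.008,0,-1],[0.002,0.026,0.01,0,-1],[0.002,0.03,0.0125,0,-1],[0.002,0.033,0.014,0,-1],[0.002,0.036,0.016,0,-1],[0.002,0.036,0.016,0,-1]]]'
python3 - <<'E'
from h import *
from station import imaging,ctrl
o=ctrl.get_obs();st(o)
d={n:imaging.get_image(n) for n in ("scene","top")}
pickle.dump(d,open("im2.pkl","wb"))
a=d["scene"]["color"][200:320,230:390]
cv2.imwrite("pics/p10.png",cv2.resize(a,(800,600),interpolation=2)[:,:,::-1])
crop(d["top"],195,150,155,150,5,"pics/p10t.png")
E
```

```text
t: 9.9
tool_pos: [0.4623, -0.0235, -0.0094]
tool_rot: [0.242, 1.566, -0.233]
contact_force: [-4.0, 2.6, 3.0]
opening: 0.0853
t 9.90 tcp jig mm [-142.1  144.1   -9.4] jaw dir in jig deg -24.8  lean 0.6  Fjig [-3.7  3.1  3. ] open 0.085
```

View pics/p10.png

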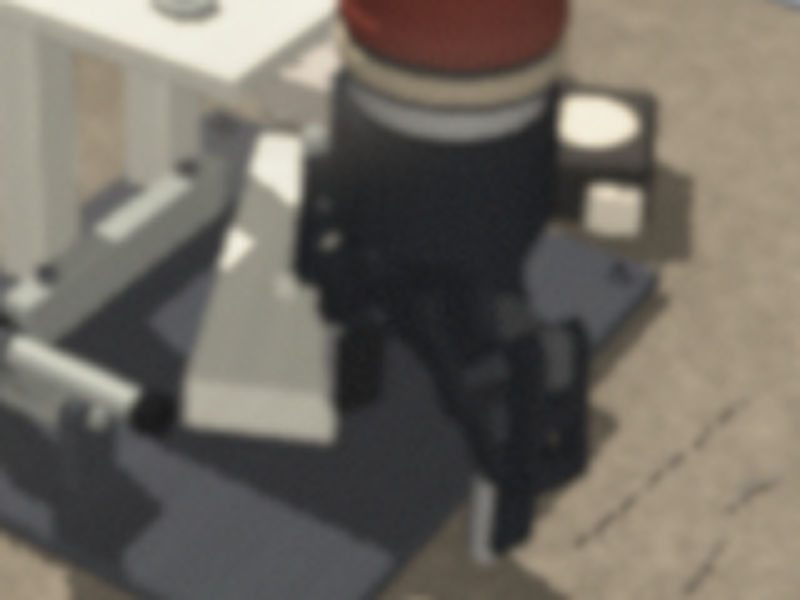

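View pics/p10t.png

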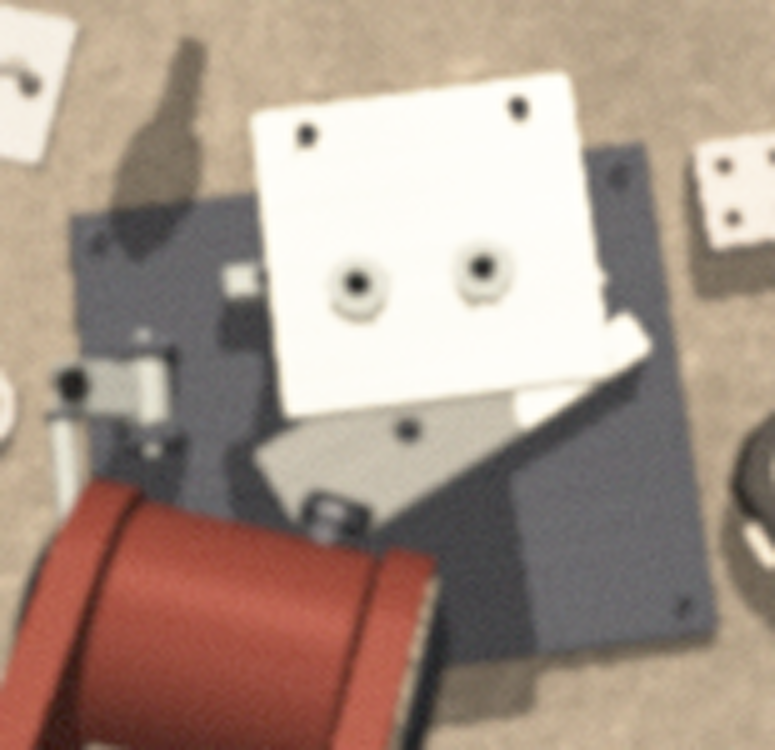

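Run:
```python
from h import *
from station import imaging,ctrl
d=pickle.load(open("im2.pkl","rb"));T=d["top"]
t=lambda p:(np.array(p,float)+.5)/5-.5+[195,150]
e=np.array([w2j(p)[:2] for p in plane(T,t([(255,455),(380,527),(650,347),(626,315)]),.032)]);print(e)
v=e[2]-e[1];th=np.arctan2(v[0],-v[1]);print("theta",th)
c,n=np.cos(th),np.sin(th);print("corner +x end minus origin -> origin est",e[0]-np.array([c*28-n*160,n*28+c*160]))
def C(th,s,g=13):
    x,y=-28-g,s; c,n=np.cos(th),np.sin(th)
    return c*x-n*y-45.3, n*x+c*y+21.1
for th,s in ((.4,150),(.3,149),(.2,149),(.1,148),(.0,148)):
    print(th); go(*C(th,s),-10,-25)
```

```text
[[-43.93122051 154.39450651]
 [-83.24196275 101.73312752]
 [-16.86504561 -30.11593918]
 [ -0.77313846 -21.34491916]]
theta 0.4663886986457534
corner +x end minus origin -> origin est [ 3.00541485 -1.10775155]
0.4
t 10.00 tcp jig mm [-142.   144.1   -9.4] jaw dir in jig deg -24.9  lean 0.6  Fjig [-4.1  2.3  3.4] open 0.085
-> shift [ 0.0006 -0.0005  0.0008] turn 0.003 (or -3.139) q6 0.08
0.3
t 10.00 tcp jig mm [-142.   144.1   -9.4] jaw dir in jig deg -24.9  lean 0.6  Fjig [-4.1  2.3  3.4] open 0.085
-> shift [0.0006 0.0123 0.0092] turn 0.003 (or -3.139) q6 0.08
0.2
t 10.00 tcp jig mm [-142.   144.1   -9.4] jaw dir in jig deg -24.9  lean 0.6  Fjig [-4.1  2.3  3.4] open 0.085
-> shift [0.0005 0.0249 0.0182] turn 0.003 (or -3.139) q6 0.08
0.1
t 10.00 tcp jig mm [-142.   144.1   -9.4] jaw dir in jig deg -24.9  lean 0.6  Fjig [-4.1  2.3  3.4] open 0.085
-> shift [0.0005 0.0356 0.0289] turn 0.003 (or -3.139) q6 0.08
0.0
t 10.00 tcp jig mm [-142.   144.1   -9.4] jaw dir in jig deg -24.9  lean 0.6  Fjig [-4.1  2.3  3.4] open 0.085
-> shift [0.0005 0.0461 0.0401] turn 0.003 (or -3.139) q6 0.08
```

The vertical tool pushes the bar well (about 5 N). Its body would still hit the bridge on the last few degrees, so I'll back off and try the reach limit in free space above to get a lean.

```bash
python3 -m jog '[[[0,-0.01,-0.02,0,-1],[-0.01,-0.02,-0.04,0,-1],[-0.06,-0.02,-0.04,0,-1],[-0.11,-0.02,-0.04,0,-1],[-0.16,-0.02,-0.04,0,-1],[-0.21,-0.02,-0.04,0,-1],[-0.26,-0.02,-0.04,0,-1],[-0.31,-0.02,-0.04,0,-1],[-0.36,-0.02,-0.04,0,-1],[-0.41,-0.02,-0.04,0,-1],[-0.46,-0.02,-0.04,0,-1],[-0.51,-0.02,-0.04,0,-1]]]'
python3 -m jog '[[[-0.05,0,0,0,-1],[-0.1,0,0,0,-1],[-0.15,0,0,0,-1],[-0.2,0,0,0,-1],[-0.25,0,0,0,-1],[-0.3,0,0,0,-1],[-0.35,0,0,0,-1],[-0.4,0,0,0,-1]]]'
python3 - <<'E'
from h import *
from station import imaging,ctrl
o=ctrl.get_obs();print(st(o).round(3));print(o["q"].round(3),o["tool_pos"])
E
```

```text
t: 11.2
tool_pos: [0.422, -0.034, 0.5032]
tool_rot: [0.242, 1.563, -0.233]
contact_force: [0.4, 0.3, -0.5]
opening: 0.0855
t: 12.0
tool_pos: [0.4239, -0.0369, 0.8568]
tool_rot: [0.237, 1.514, -0.235]
contact_force: [-0.4, -1.2, 0.5]
opening: 0.0854
t 12.00 tcp jig mm [-181.9  135.8  856.8] jaw dir in jig deg -24.8  lean 2.5  Fjig [-0.6 -1.1  0.5] open 0.085
[[ 0.043  0.298  0.954]
 [-0.005  0.955 -0.298]
 [-0.999  0.008  0.043]]
[-0.267  0.09   0.391  0.013  2.617  0.047] [ 0.42392973 -0.03692599  0.85682851]
```

Joint 5 is at its stop and the tool has started leaning forward (2.5°). I'll continue up.

```bash
python3 -m jog '[[[-0.05,0,0,0,-1],[-0.1,0,0,0,-1],[-0.15,0,0,0,-1],[-0.2,0,0,0,-1]]]'
python3 - <<'E'
from h import *
from station import imaging,ctrl
o=ctrl.get_obs();print(st(o).round(3));print(o["q"].round(3),o["tool_pos"])
E
```

```text
t: 12.4
tool_pos: [0.4123, -0.0359, 0.875]
tool_rot: [0.232, 1.467, -0.237]
contact_force: [0.5, 0.2, -0.6]
opening: 0.0851
t 12.40 tcp jig mm [-193.3  138.4  875. ] jaw dir in jig deg -24.9  lean 5.2  Fjig [ 0.5  0.1 -0.6] open 0.085
[[ 0.089  0.297  0.951]
 [-0.017  0.955 -0.297]
 [-0.996  0.011  0.09 ]]
[-0.273  0.086  0.347  0.016  2.618  0.043] [ 0.41227405 -0.03585123  0.87503316]
```

```bash
python3 -m jog '[[[-0.4,0,0,0,-1],[-0.5,0,0,0,-1],[-0.6,0,0,0,-1],[-0.6,0,0,0,-1],[-0.6,0,0,0,-1],[-0.6,0,0,0,-1]]]'
python3 - <<'E'
from h import *
from station import imaging,ctrl
o=ctrl.get_obs();print(st(o).round(3));print(o["q"].round(3),o["tool_pos"])
E
```

```text
t: 13.0
tool_pos: [0.3846, -0.0316, 0.8933]
tool_rot: [0.226, 1.421, -0.239]
contact_force: [0.8, 0.2, 0.4]
opening: 0.0855
t 13.00 tcp jig mm [-220.1  146.2  893.3] jaw dir in jig deg -24.9  lean 7.8  Fjig [0.9 0.1 0.4] open 0.086
[[ 0.133  0.297  0.946]
 [-0.028  0.955 -0.296]
 [-0.991  0.013  0.136]]
[-0.283  0.044  0.342  0.02   2.619  0.037] [ 0.38464746 -0.03158656  0.89329239]
```

```bash
python3 -m jog '[[[-0.15,0,0.04,0,-1],[-0.15,0,0.04,0,-1]]]'
python3 -m jog '[[[-0.15,0,0.04,0,-1],[-0.15,0,0.04,0,-1]]]'
python3 -m jog '[[[-0.15,0,0.04,0,-1],[-0.15,0,0.04,0,-1]]]'
python3 - <<'E'
from h import *
from station import imaging,ctrl
o=ctrl.get_obs();print(st(o).round(3));print(o["q"].round(3),o["tool_pos"])
E
```

```text
t: 13.2
tool_pos: [0.3909, -0.0355, 0.9078]
tool_rot: [0.221, 1.377, -0.241]
contact_force: [0.1, 0.8, 0.5]
opening: 0.0854
t: 13.4
tool_pos: [0.3916, -0.0385, 0.9207]
tool_rot: [0.217, 1.337, -0.242]
contact_force: [-0.7, 0.5, -0.2]
opening: 0.0853
t: 13.6
tool_pos: [0.3869, -0.0402, 0.933]
tool_rot: [0.213, 1.298, -0.243]
contact_force: [-0.7, 0.9, 0.7]
opening: 0.0855
t 13.60 tcp jig mm [-219.   137.4  933. ] jaw dir in jig deg -25.0  lean 14.9  Fjig [-0.6  0.9  0.7] open 0.085
[[ 0.251  0.296  0.922]
 [-0.058  0.955 -0.291]
 [-0.966  0.019  0.257]]
[-0.313  0.123  0.14   0.043  2.619  0.03 ] [ 0.3869444  -0.04022477  0.93300856]
```

```bash
python3 -m jog '[[[-0.2,0,0,0,-1]]]'|grep -E "tool_"
python3 -m jog '[[[-0.2,0,-0.05,0,-1]]]'|grep -E "tool_"
python3 -m jog '[[[-0.2,0,-0.05,0,-1],[-0.2,0,-0.05,0,-1]]]'|grep -E "tool_"
python3 - <<'E'
from h import *
from station import imaging,ctrl
o=ctrl.get_obs();print(st(o).round(3));print(o["q"].round(3),o["tool_pos"])
E
```

```text
tool_pos: [0.3752, -0.0383, 0.941]
tool_rot: [0.211, 1.275, -0.244]
tool_pos: [0.3487, -0.0313, 0.9506]
tool_rot: [0.208, 1.251, -0.245]
tool_pos: [0.2999, -0.0165, 0.9643]
tool_rot: [0.203, 1.209, -0.248]
t 14.00 tcp jig mm [-302.1  172.2  964.3] jaw dir in jig deg -25.2  lean 20.0  Fjig [-0.9  0.8  0.1] open 0.085
[[ 0.333  0.295  0.896]
 [-0.081  0.955 -0.285]
 [-0.94   0.023  0.342]]
[-0.342 -0.033  0.206  0.071  2.62   0.03 ] [ 0.29994237 -0.01651361  0.96426664]
```

```bash
python3 -m jog '[[[-0.2,0,0.02,0,-1],[-0.2,0,0.02,0,-1]]]'|grep -E "tool_"
python3 -m jog '[[[-0.2,0,0.02,0,-1],[-0.2,0,0.02,0,-1]]]'|grep -E "tool_"
python3 -m jog '[[[-0.2,0,0,0,-1],[-0.2,0,0,0,-1]]]'|grep -E "tool_"
python3 -m jog '[[[-0.2,0,0,0,-1],[-0.2,0,0,0,-1]]]'|grep -E "tool_"
python3 - <<'E'
from h import *
from station import imaging,ctrl
o=ctrl.get_obs();print(st(o).round(3));print(o["q"].round(3),o["tool_pos"])
E
```

```text
tool_pos: [0.2822, -0.0107, 0.9772]
tool_rot: [0.196, 1.165, -0.25]
tool_pos: [0.2645, -0.0042, 0.988]
tool_rot: [0.191, 1.126, -0.253]
tool_pos: [0.237, 0.0081, 0.9972]
tool_rot: [0.185, 1.088, -0.258]
tool_pos: [0.2075, 0.0253, 1.0062]
tool_rot: [0.179, 1.05, -0.266]
t 14.80 tcp jig mm [-388.4  225.7 1006.2] jaw dir in jig deg -25.6  lean 29.2  Fjig [-1.1  0.3 -1. ] open 0.085
[[ 0.47   0.3    0.83 ]
 [-0.131  0.954 -0.271]
 [-0.873  0.019  0.488]]
[-0.157 -0.115  0.127 -0.111  2.62   0.042] [0.2074847  0.02527213 1.00621661]
```

```bash
python3 -m jog '[[[-0.2,0,0.05,0,-1],[-0.2,0,0.05,0,-1]]]'|grep -E "tool_"
python3 -m jog '[[[-0.2,0,0.05,0,-1],[-0.2,0,0.05,0,-1]]]'|grep -E "tool_"
python3 -m jog '[[[-0.2,0,0.05,0,-1],[-0.2,0,0.05,0,-1]]]'|grep -E "tool_"
python3 - <<'E'
from h import *
from station import imaging,ctrl
o=ctrl.get_obs();print(st(o).round(3));print(o["q"].round(3),o["tool_pos"])
E
```

```text
tool_pos: [0.1895, 0.0374, 1.016]
tool_rot: [0.173, 1.017, -0.268]
tool_pos: [0.1624, 0.035, 1.0201]
tool_rot: [0.173, 0.997, -0.265]
tool_pos: [0.1375, 0.0281, 1.0237]
tool_rot: [0.176, 0.976, -0.262]
t 15.40 tcp jig mm [-457.4  237.7 1023.7] jaw dir in jig deg -25.9  lean 33.4  Fjig [-1.2  0.6  0.7] open 0.085
[[ 0.533  0.297  0.792]
 [-0.14   0.954 -0.264]
 [-0.835  0.03   0.55 ]]
[ 0.282 -0.128  0.055 -0.602  2.619 -0.021] [0.13746935 0.02809154 1.02370668]
```

Run:
```python
from h import *
go(-150,110,120)
```

```text
t 15.40 tcp jig mm [-457.4  237.7 1023.7] jaw dir in jig deg -25.9  lean 33.4  Fjig [-1.2  0.6  0.7] open 0.085
-> shift [ 0.9376 -0.0139 -0.2196] turn 0.000 (or 0.000) q6 -0.02
```

```bash
python3 -m jog '[[[0.05,0,-0.012,0,-1],[0.1,0,-0.024,-0.1,-1],[0.15,0,-0.036,-0.25,0],[0.2,0,-0.048,-0.4,1],[0.25,0,-0.06,-0.55,1],[0.3,0,-0.072,-0.7,1],[0.35,0,-0.084,-0.85,1],[0.4,0,-0.096,-1.0,1],[0.45,0,-0.108,-1.15,1],[0.5,0,-0.12,-1.3,1],[0.5,0,-0.12,-1.45,1],[0.5,0,-0.12,-1.57,1]]]'
python3 - <<'E'
from h import *
from station import imaging,ctrl
o=ctrl.get_obs();print(st(o).round(3));print(o["q"].round(3),o["tool_pos"])
go(-150,110,120)
E
```

```text
t: 16.6
tool_pos: [0.3254, -0.0073, 0.545]
tool_rot: [-1.2, 0.969, 0.526]
contact_force: [-0.6, 0.2, -0.4]
opening: 0.0001
t 16.60 tcp jig mm [-275.7  178.1  545. ] jaw dir in jig deg 62.5  lean 32.3  Fjig [-0.5  0.3 -0.4] open 0.000
[[ 0.515 -0.786  0.341]
 [-0.141  0.315  0.939]
 [-0.845 -0.532  0.051]]
[-0.237 -1.011  1.85  -0.016  1.739 -1.451] [ 0.32544224 -0.00727022  0.54503165]
t 16.60 tcp jig mm [-275.7  178.1  545. ] jaw dir in jig deg 62.5  lean 32.3  Fjig [-0.5  0.3 -0.4] open 0.000
-> shift [ 0.4352  0.1051 -0.0242] turn 0.000 (or 0.000) q6 -1.45
```

```bash
python3 -m jog '[[[0.05,0.012,-0.003,0,1],[0.1,0.024,-0.006,0,1],[0.15,0.036,-0.009,0,1],[0.2,0.048,-0.012,0,1],[0.25,0.06,-0.015,0,1],[0.3,0.072,-0.017,0,1],[0.35,0.084,-0.02,0,1],[0.4,0.096,-0.022,-0.06,1],[0.43,0.104,-0.024,-0.06,1],[0.43,0.104,-0.024,-0.06,1]]]'
python3 - <<'E'
from h import *
from station import imaging,ctrl
o=ctrl.get_obs();print(st(o).round(3));print(o["q"].round(3),o["tool_pos"])
S=imaging.get_image("scene")
crop(S,150,80,280,240,2.8,"pics/p11.png")
print((proj(S,o["tool_pos"])-[150,80])*2.8)
M=st(o)
for k in (10,15,20): print(k,(proj(S,o["tool_pos"]-M[:,0]*k/1000)-[150,80])*2.8)
E
```

```text
t: 17.6
tool_pos: [0.4527, -0.0579, 0.1154]
tool_rot: [-1.243, 0.97, 0.567]
contact_force: [-0.5, 0.0, -0.4]
opening: 0.0
t 17.60 tcp jig mm [-156.1  111.2  115.4] jaw dir in jig deg 65.1  lean 31.5  Fjig [-0.5  0.1 -0.4] open 0.000
[[ 0.504 -0.811  0.299]
 [-0.138  0.266  0.954]
 [-0.853 -0.522  0.022]]
[-0.303 -0.793  2.477  0.024  0.909 -1.574] [ 0.45266588 -0.05794855  0.11544866]
[[514.58687595 471.75720249]]
t 17.60 tcp jig mm [-156.1  111.2  115.4] jaw dir in jig deg 65.1  lean 31.5  Fjig [-0.5  0.1 -0.4] open 0.000
10 [[520.9554867 464.4538787]]
15 [[524.19197222 460.74087233]]
20 [[527.46396237 456.98610114]]
```

View pics/p11.png

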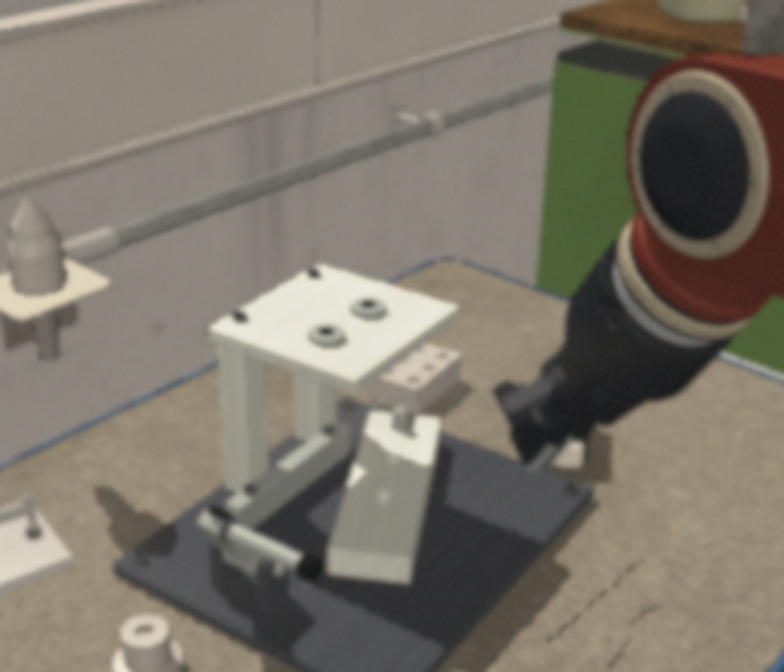

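Run:
```python
from h import *
go(-100,88,8)
```

```text
t 17.65 tcp jig mm [-154.5  110.7  119.3] jaw dir in jig deg 65.2  lean 31.8  Fjig [-0.2 -0.1 -0.8] open -0.000
-> shift [ 1.257e-01  8.400e-03 -1.000e-04] turn 0.000 (or 0.000) q6 -1.57
```

```bash
python3 -m jog '[[[0.03,0.01,0,0,1],[0.06,0.01,0,0,1],[0.09,0.009,0,0,1],[0.11,0.008,0,0,1],[0.122,0.008,0,0,1],[0.122,0.008,0,0,1],[0.122,0.008,0,0,1]]]'
python3 - <<'E'
from h import *
from station import imaging,ctrl
o=ctrl.get_obs();M=st(o);print(o["q"].round(3))
S=imaging.get_image("scene")
crop(S,230,190,150,120,5,"pics/p12.png")
for k in (0,10,15,20): print(k,(proj(S,o["tool_pos"]-M[:,0]*k/1000)-[230,190])*5)
E
```

```text
t: 18.35
tool_pos: [0.5116, -0.0742, 0.0144]
tool_rot: [-1.246, 0.964, 0.559]
contact_force: [0.3, -0.3, 0.3]
opening: -0.0
t 18.35 tcp jig mm [-99.8  87.4  14.4] jaw dir in jig deg 65.1  lean 32.0  Fjig [ 0.3 -0.3  0.3] open -0.000
[-0.297 -0.347  2.401  0.03   0.529 -1.579]
0 [[402.08735746 428.31096723]]
10 [[411.12671647 418.36340608]]
15 [[415.71346898 413.31420969]]
20 [[420.34578689 408.21375806]]
```

View pics/p12.png

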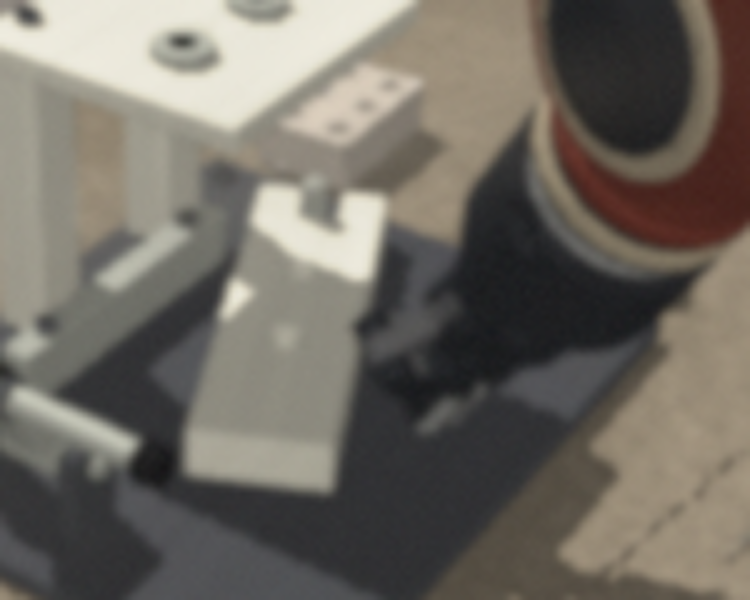

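Run:
```python
from h import *
def C(th,s,g):
    x,y=-28-g,s; c,n=np.cos(th),np.sin(th)
    return c*x-n*y+7, n*x+c*y-3
for th,s,g in ((.466,98,18),(.4,96,18),(.3,92,17),(.2,88,17),(.1,84,16),(.0,80,15)):
    print(th,C(th,s,g)); go(*C(th,s,g),4)
```

```text
0.466 (np.float64(-78.12815108237336), np.float64(63.88196986704723))
t 18.40 tcp jig mm [-99.9  87.6  14.4] jaw dir in jig deg 65.1  lean 32.0  Fjig [0.3 0.8 0.4] open 0.000
-> shift [ 0.0244 -0.0199 -0.0126] turn 0.000 (or 0.000) q6 -1.58
0.4 (np.float64(-72.75296658576316), np.float64(67.50861167807905))
t 18.40 tcp jig mm [-99.9  87.6  14.4] jaw dir in jig deg 65.1  lean 32.0  Fjig [0.3 0.8 0.4] open 0.000
-> shift [ 0.0262 -0.0226 -0.007 ] turn 0.000 (or 0.000) q6 -1.58
0.3 (np.float64(-63.17800102349551), np.float64(71.59254769979547))
t 18.40 tcp jig mm [-99.9  87.6  14.4] jaw dir in jig deg 65.1  lean 32.0  Fjig [0.3 0.8 0.4] open 0.000
-> shift [ 0.0301 -0.0285  0.0007] turn 0.000 (or 0.000) q6 -1.58
0.2 (np.float64(-54.58589711282126), np.float64(74.3057389642515))
t 18.40 tcp jig mm [-99.9  87.6  14.4] jaw dir in jig deg 65.1  lean 32.0  Fjig [0.3 0.8 0.4] open 0.000
-> shift [ 0.0337 -0.034   0.0068] turn 0.000 (or 0.000) q6 -1.58
0.1 (np.float64(-45.1661902705667), np.float64(76.18767955089373))
t 18.40 tcp jig mm [-99.9  87.6  14.4] jaw dir in jig deg 65.1  lean 32.0  Fjig [0.3 0.8 0.4] open 0.000
-> shift [ 0.0379 -0.0405  0.0125] turn 0.000 (or 0.000) q6 -1.58
0.0 (np.float64(-36.0), np.float64(77.0))
t 18.40 tcp jig mm [-99.9  87.6  14.4] jaw dir in jig deg 65.1  lean 32.0  Fjig [0.3 0.8 0.4] open 0.000
-> shift [ 0.0423 -0.0472  0.0171] turn 0.000 (or 0.000) q6 -1.58
```

```bash
python3 -m jog '[[[0.008,0.005,0,0,1],[0.014,-0.004,-0.004,0,1],[0.02,-0.012,-0.007,0,1],[0.024,-0.018,-0.008,0,1],[0.026,-0.0226,-0.006,0,1],[0.028,-0.0255,-0.003,0,1],[0.03,-0.0285,0.0007,0,1],[0.03,-0.0285,0.0007,0,1]]]'
python3 - <<'E'
from h import *
from station import imaging,ctrl
o=ctrl.get_obs();M=st(o);print(o["q"].round(3))
d={n:imaging.get_image(n) for n in ("scene","top")}
pickle.dump(d,open("im3.pkl","wb"))
crop(d["scene"],230,190,150,120,5,"pics/p13.png")
crop(d["top"],195,150,155,150,5,"pics/p13t.png")
E
```

```text
t: 19.2
tool_pos: [0.5499, -0.0845, 0.0038]
tool_rot: [-1.247, 0.964, 0.56]
contact_force: [-1.3, -0.5, 0.1]
opening: 0.0001
t 19.20 tcp jig mm [-63.2  72.2   3.8] jaw dir in jig deg 65.1  lean 32.0  Fjig [-1.4 -0.4  0.1] open 0.000
[-0.294 -0.196  2.307  0.031  0.472 -1.579]
```

View pics/p13.png

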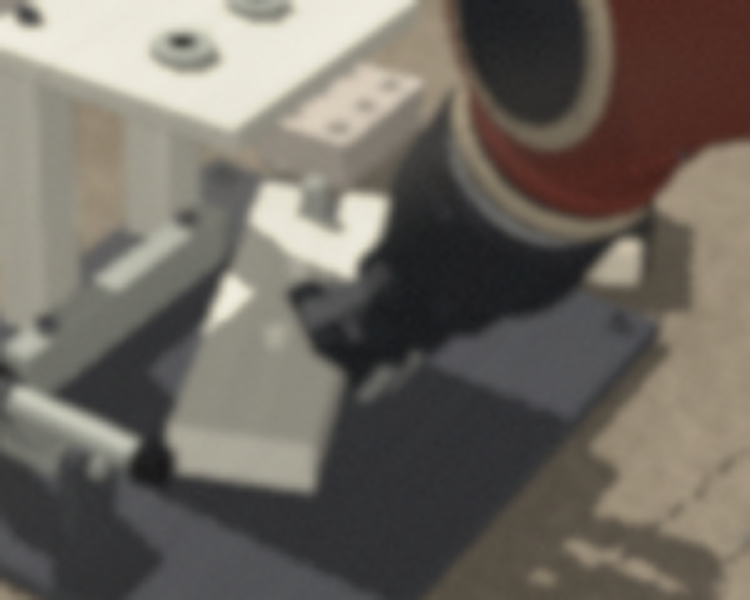

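View pics/p13t.png

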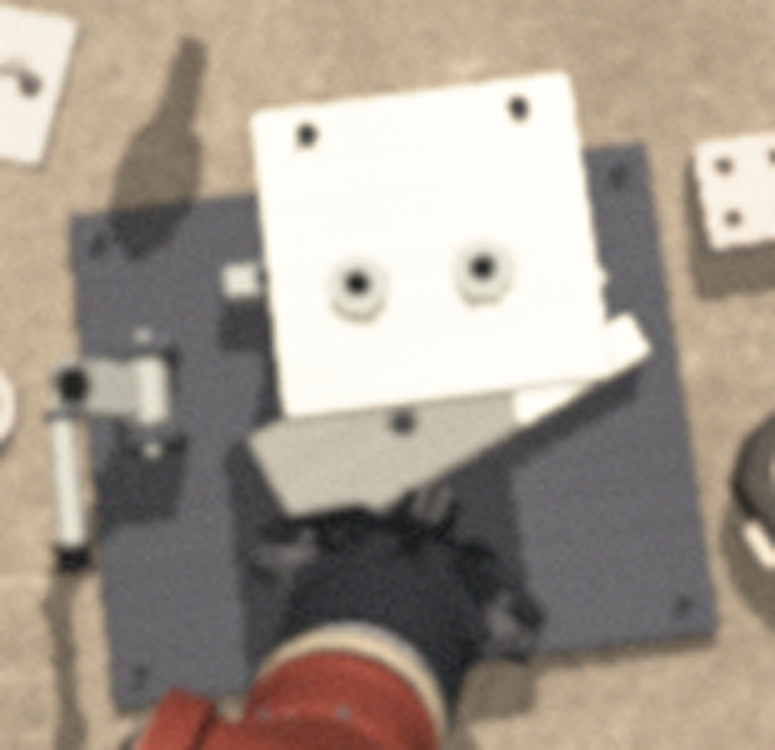

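Run:
```python
from h import *
for p in ((-50,76),(-40,78),(-30,79),(-25,79)): go(*p,3.5)
```

```text
t 19.30 tcp jig mm [-63.3  72.    3.9] jaw dir in jig deg 65.1  lean 32.0  Fjig [-0.   0.7  0.1] open 0.000
-> shift [ 0.006  -0.0085  0.0092] turn 0.000 (or 0.000) q6 -1.58
t 19.30 tcp jig mm [-63.3  72.    3.9] jaw dir in jig deg 65.1  lean 32.0  Fjig [-0.   0.7  0.1] open 0.000
-> shift [ 0.0105 -0.0154  0.0153] turn 0.000 (or 0.000) q6 -1.58
t 19.30 tcp jig mm [-63.3  72.    3.9] jaw dir in jig deg 65.1  lean 32.0  Fjig [-0.   0.7  0.1] open 0.000
-> shift [ 0.0151 -0.0227  0.0204] turn 0.000 (or 0.000) q6 -1.58
t 19.30 tcp jig mm [-63.3  72.    3.9] jaw dir in jig deg 65.1  lean 32.0  Fjig [-0.   0.7  0.1] open 0.000
-> shift [ 0.0176 -0.0265  0.0225] turn 0.000 (or 0.000) q6 -1.58
```

```bash
python3 -m jog '[[[0.003,-0.004,0.0045,0,1],[0.006,-0.0085,0.009,0,1],[0.008,-0.012,0.0125,0,1],[0.0105,-0.0155,0.0153,0,1],[0.0105,-0.0155,0.0153,0,1]]]'
python3 - <<'E'
from h import *
from station import imaging,ctrl
o=ctrl.get_obs();M=st(o);print(o["q"].round(3))
d={n:imaging.get_image(n) for n in ("scene","top")}
pickle.dump(d,open("im4.pkl","wb"))
a=cv2.resize(d["scene"]["color"][190:310,240:360],(400,400),interpolation=2);b=cv2.resize(d["top"]["color"][180:280,205:305],(400,400),interpolation=2)
cv2.imwrite("pics/p14.png",np.hstack([a,b])[:,:,::-1])
E
```

```text
t: 19.8
tool_pos: [0.5727, -0.0754, 0.0034]
tool_rot: [-1.247, 0.963, 0.56]
contact_force: [-1.6, -0.1, -1.6]
opening: 0.0005
t 19.80 tcp jig mm [-39.5  78.2   3.4] jaw dir in jig deg 65.1  lean 32.0  Fjig [-1.6  0.1 -1.6] open 0.001
[-0.257 -0.134  2.256 -0.012  0.461 -1.509]
```

View pics/p14.png

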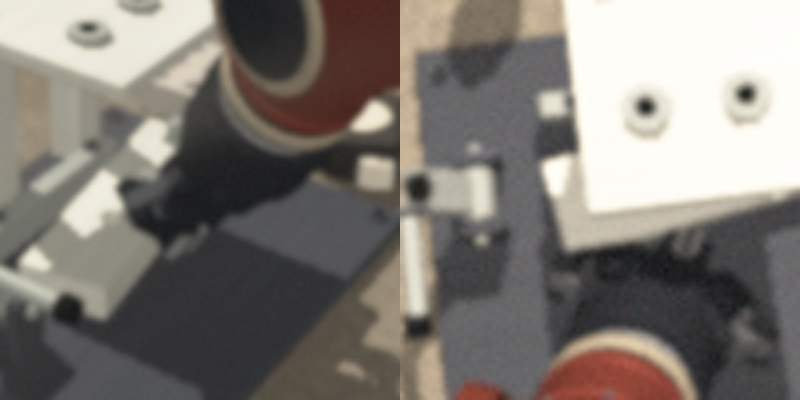

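```bash
python3 - <<'E'
from h import *
for p in ((-32,79),(-26,79)): go(*p,3.5)
E
python3 -m jog '[[[0.002,-0.003,0.0018,0,1],[0.0035,-0.0053,0.0035,0,1],[0.005,-0.0075,0.0045,0,1],[0.005,-0.0075,0.0045,0,1]]]'
python3 - <<'E'
from h import *
from station import imaging,ctrl
o=ctrl.get_obs();M=st(o);print(o["q"].round(3))
d={n:imaging.get_image(n) for n in ("scene","top")}
pickle.dump(d,open("im4.pkl","wb"))
a=cv2.resize(d["scene"]["color"][190:310,240:360],(400,400),interpolation=2);b=cv2.resize(d["top"]["color"][180:280,205:305],(400,400),interpolation=2)
cv2.imwrite("pics/p15.png",np.hstack([a,b])[:,:,::-1])
E
```

```text
t 19.90 tcp jig mm [-39.5  77.9   3.7] jaw dir in jig deg 65.1  lean 32.1  Fjig [-0.5  0.5 -0.9] open -0.000
-> shift [ 0.0036 -0.0052  0.0041] turn 0.000 (or 0.000) q6 -1.51
t 19.90 tcp jig mm [-39.5  77.9   3.7] jaw dir in jig deg 65.1  lean 32.1  Fjig [-0.5  0.5 -0.9] open -0.000
-> shift [ 0.0066 -0.0098  0.0066] turn 0.000 (or 0.000) q6 -1.51
t: 20.3
tool_pos: [0.5831, -0.0741, 0.0037]
tool_rot: [-1.247, 0.962, 0.559]
contact_force: [-2.0, 1.5, -1.3]
opening: 0.0001
t 20.30 tcp jig mm [-29.   78.2   3.7] jaw dir in jig deg 65.1  lean 32.1  Fjig [-1.8  1.7 -1.3] open 0.000
[-0.248 -0.108  2.232 -0.023  0.458 -1.491]
```

View pics/p15.png

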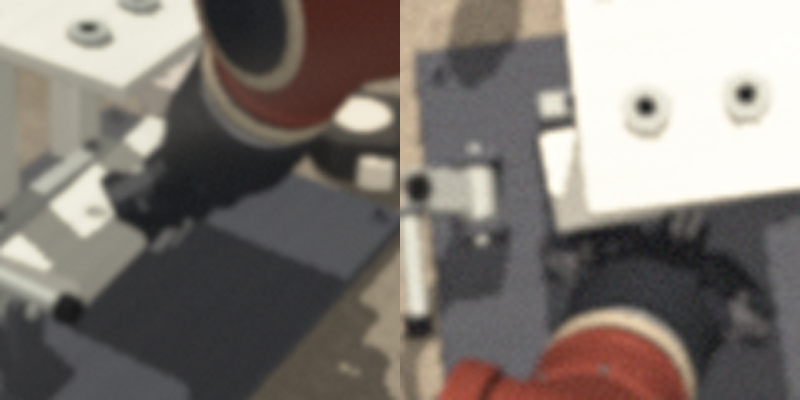

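```bash
python3 -m jog '[[[0.0015,-0.002,0.001,0,1],[0.0025,-0.0035,0.002,0,1],[0.0025,-0.0035,0.002,0,1]]]'
python3 -m jog '[[[0.001,-0.0015,0.001,0,1],[0.0015,-0.0025,0.001,0,1],[0.0015,-0.0025,0.001,0,1]]]'
python3 - <<'E'
from h import *
from station import imaging,ctrl
o=ctrl.get_obs();M=st(o);print(o["q"].round(3))
d={n:imaging.get_image(n) for n in ("scene","top")}
a=cv2.resize(d["scene"]["color"][190:310,240:360],(400,400),interpolation=2);b=cv2.resize(d["top"]["color"][180:280,205:305],(400,400),interpolation=2)
cv2.imwrite("pics/p16.png",np.hstack([a,b])[:,:,::-1])
E
```

```text
t: 20.7
tool_pos: [0.5865, -0.0731, 0.0027]
tool_rot: [-1.246, 0.964, 0.561]
contact_force: [-8.2, 3.3, 3.6]
opening: 0.0003
t: 21.0
tool_pos: [0.588, -0.0725, 0.0016]
tool_rot: [-1.245, 0.967, 0.564]
contact_force: [-12.3, 3.3, 6.6]
opening: 0.0
t 21.00 tcp jig mm [-23.8  79.1   1.6] jaw dir in jig deg 65.1  lean 31.7  Fjig [-11.8   4.9   6.6] open 0.000
[-0.241 -0.088  2.216 -0.031  0.461 -1.479]
```

View pics/p16.png

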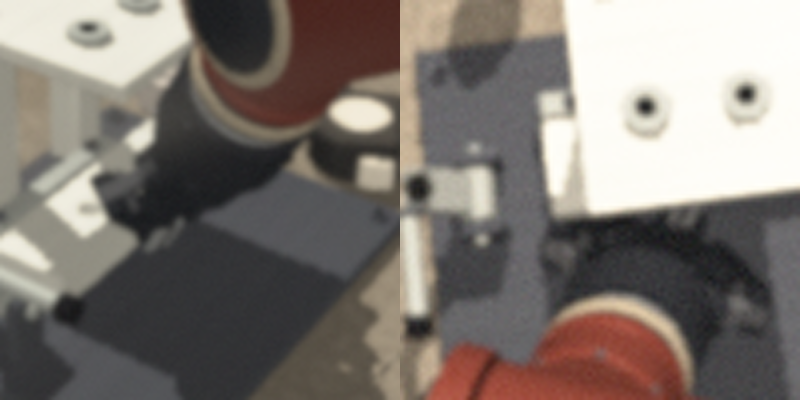

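```bash
python3 -m jog '[[[0.0015,-0.002,0.001,0,1],[0.0025,-0.0035,0.0015,0,1],[0.0025,-0.0035,0.0015,0,1]]]'
python3 - <<'E'
from h import *
from station import ctrl
st(ctrl.get_obs())
E
```

```text
t: 21.4
tool_pos: [0.5886, -0.0719, -0.0012]
tool_rot: [-1.242, 0.975, 0.571]
contact_force: [-28.4, 2.3, 16.3]
opening: -0.0001
t 21.40 tcp jig mm [-23.2  79.7  -1.2] jaw dir in jig deg 65.1  lean 31.1  Fjig [-27.9   5.9  16.3] open -0.000
```

```bash
python3 -m jog '[[[-0.002,0.003,-0.001,0,1],[-0.01,0.012,-0.004,0,1],[-0.02,0.022,-0.006,0,1],[-0.06,0.03,-0.006,0,1],[-0.11,0.03,-0.006,0,1],[-0.16,0.03,-0.006,0,1],[-0.18,0.03,-0.006,0,1]]]'
python3 - <<'E'
from h import *
from station import imaging,ctrl
o=ctrl.get_obs();M=st(o);print(o["q"].round(3))
d={n:imaging.get_image(n) for n in ("scene","top")}
pickle.dump(d,open("im5.pkl","wb"))
crop(d["top"],205,165,110,85,7,"pics/p17t.png")
crop(d["scene"],210,190,130,110,6,"pics/p17.png")
E
```

```text
t: 22.1
tool_pos: [0.4747, -0.0452, 0.145]
tool_rot: [-1.247, 0.966, 0.562]
contact_force: [1.1, -0.5, 0.4]
opening: -0.0003
t 22.10 tcp jig mm [-132.6  120.9  145. ] jaw dir in jig deg 65.2  lean 31.9  Fjig [ 1.  -0.6  0.4] open -0.000
[-0.242 -0.736  2.4   -0.018  0.921 -1.497]
```

View pics/p17t.png

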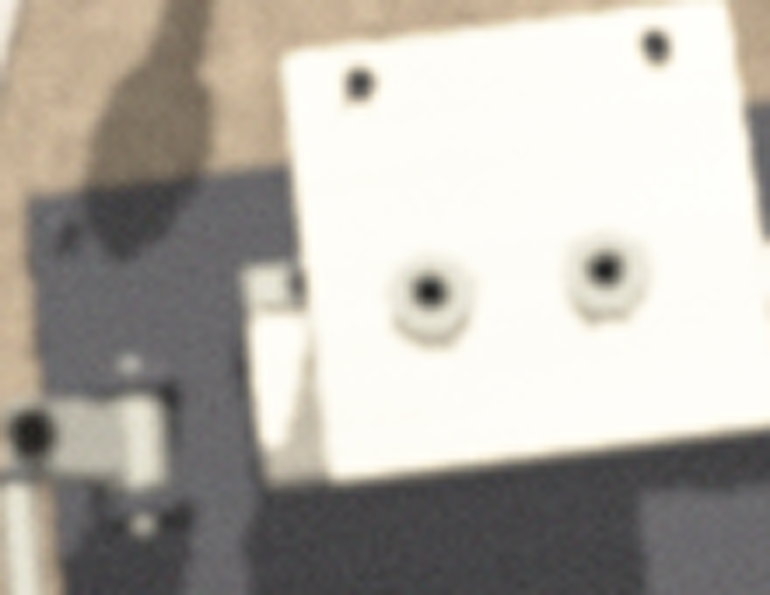

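View pics/p17.png

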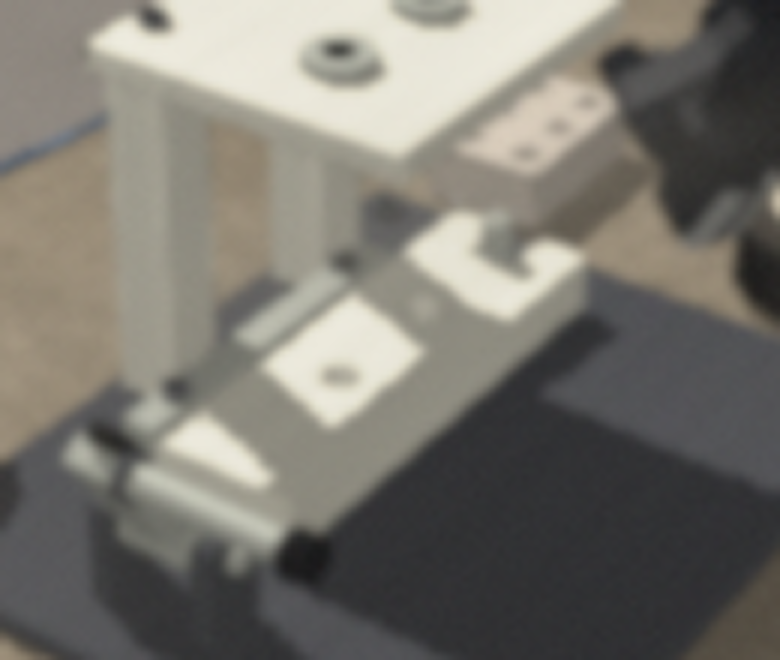

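Run:
```python
from h import *
d=pickle.load(open("im5.pkl","rb"));S=d["scene"];T=d["top"]
L=[(29,-18),(10,-18),(-8,-18),(-27,-18),(10,6),(-8,6),(29,160),(-27,160)]
for p in L: print(p,((proj(S,j2w(*p,32))-[210,190]+.5)*6-.5).round(0),((proj(T,j2w(*p,32))-[205,165]+.5)*7-.5).round(0))
print("pin top",((proj(S,j2w(0,0,48))-[210,190]+.5)*6-.5).round(0))
s=lambda p:(np.array(p,float)+.5)/6-.5+[210,190]
t=lambda p:(np.array(p,float)+.5)/7-.5+[205,165]
for p in plane(S,s([(455,212),(588,258),(513,320),(520,268),(274,485)]),.032): print(w2j(p).round(1))
print("top"); 
for p in plane(T,t([(247,312),(270,487)]),.032): print(w2j(p).round(1))
```

```text
(29, -18) [[462. 211.]] [[784. 249.]]
(10, -18) [[504. 227.]] [[792. 305.]]
(-8, -18) [[545. 242.]] [[800. 359.]]
(-27, -18) [[589. 259.]] [[808. 416.]]
(10, 6) [[468. 255.]] [[719. 314.]]
(-8, 6) [[509. 271.]] [[727. 368.]]
(29, 160) [[156. 441.]] [[248. 316.]]
(-27, 160) [[291. 504.]] [[265. 483.]]
pin top [[501. 220.]]
[ 30.9 -16.   32. ]
[-26.5 -18.3  32. ]
[-26.6  31.6  32. ]
[-10.1   2.   32. ]
[-16.6 155.4  32. ]
top
[ 30.3 160.1  32. ]
[-28.5 158.4  32. ]
```

Bar is home: the visible bar corners match the predicted home corners to about 2 mm. Next I'll grasp the clamp handle.

```bash
cat >> h.py <<'E'
def hnd(rx,ry,rz,k=27):
    from station import ctrl
    o=ctrl.get_obs(); M=st(o); J=np.eye(3); J[:2,:2]=RJ
    tx=J.T@M[:,0]; d=np.cross(tx,[1,0,0]); d/=np.linalg.norm(d)
    if d[1]<0: d=-d
    dt=M.T@(J@d); tr=np.arctan2(-dt[1],dt[2])
    C=np.array([rx,ry,rz])+k*tx
    s=M.T@(j2w(*C)-o["tool_pos"])
    print("tx jig",tx.round(3),"tcp",C.round(1),"-> shift",s.round(4),"turn %.3f"%tr, "q6 %.2f"%o["q"][5])
E
python3 - <<'E'
from h import *
hnd(-62,230,86,-40); hnd(-62,230,86)
E
```

```text
t 22.20 tcp jig mm [-132.   120.7  144. ] jaw dir in jig deg 65.2  lean 31.9  Fjig [ 1.6 -0.2  0.7] open 0.000
tx jig [ 0.486 -0.206 -0.849] tcp [-81.4 238.2 120. ] -> shift [0.0208 0.0171 0.1274] turn -0.501 q6 -1.50
t 22.20 tcp jig mm [-132.   120.7  144. ] jaw dir in jig deg 65.2  lean 31.9  Fjig [ 1.6 -0.2  0.7] open 0.000
tx jig [ 0.486 -0.206 -0.849] tcp [-48.9 224.4  63.1] -> shift [0.0878 0.0171 0.1274] turn -0.501 q6 -1.50
```

```bash
python3 -m jog '[[[0,0,0.03,-0.12,0],[0,0.005,0.065,-0.25,-1],[0,0.01,0.1,-0.38,-1],[0.01,0.017,0.127,-0.5,-1],[0.02,0.017,0.127,-0.5,-1],[0.02,0.017,0.127,-0.5,-1],[0.02,0.017,0.127,-0.5,-1]]]'
python3 - <<'E'
from h import *
from station import imaging,ctrl
o=ctrl.get_obs();print(o["q"].round(3))
hnd(-62,230,86)
d={n:imaging.get_image(n) for n in ("scene","top")}
crop(d["top"],170,180,150,120,5,"pics/p18t.png")
crop(d["scene"],180,170,190,150,4,"pics/p18.png")
E
```

```text
t: 22.9
tool_pos: [0.5093, 0.0767, 0.1192]
tool_rot: [-1.687, 0.853, 0.837]
contact_force: [0.5, 1.0, 0.1]
opening: 0.0853
[ 0.125 -0.493  2.303 -0.278  0.833 -1.501]
t 22.90 tcp jig mm [-82.4 237.3 119.2] jaw dir in jig deg 89.9  lean 31.7  Fjig [0.6 0.9 0.1] open 0.085
tx jig [ 0.484 -0.206 -0.851] tcp [-48.9 224.4  63. ] -> shift [ 0.0666 -0.0014  0.0007] turn -0.003 q6 -1.50
```

View pics/p18t.png

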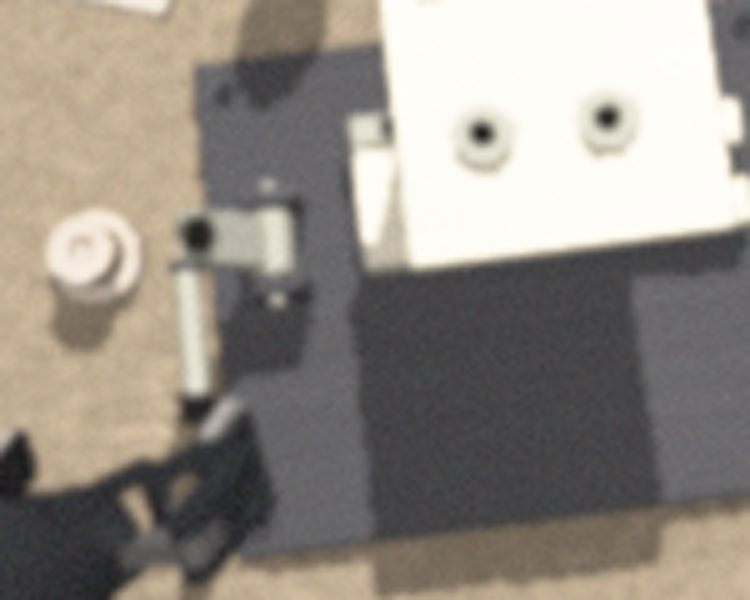

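View pics/p18.png

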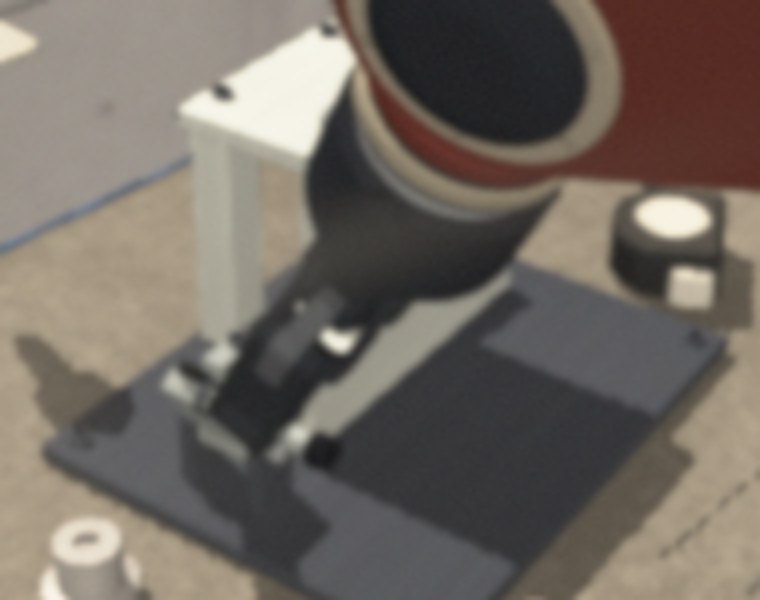

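Run:
```python
from h import *
from station import ctrl
d=pickle.load(open("im5.pkl","rb"));S=d["scene"];T=d["top"]
o=ctrl.get_obs();M=st(o);p=o["tool_pos"]-M[:,0]*.028
f=lambda im,X,o_,k:((proj(im,X)-o_+.5)*k-.5).round(0)
for s in (-.043,-.05,0,.043,.05): print(s,f(T,p+M[:,2]*s,[170,180],5),f(S,p+M[:,2]*s,[180,170],4))
for x in (-24,-62,-80): print(f(T,j2w(x,230.3,85.9),[170,180],5),f(S,j2w(x,230.3,85.9),[180,170],4))
print(o["opening"])
```

```text
t 23.00 tcp jig mm [-81.9 237.  120.7] jaw dir in jig deg 89.8  lean 31.9  Fjig [ 0.4 -1.1  0.3] open 0.086
-0.043 [[240. 413.]] [[383. 288.]]
-0.05 [[256. 411.]] [[393. 277.]]
0 [[139. 427.]] [[319. 358.]]
0.043 [[ 42. 441.]] [[251. 433.]]
0.05 [[ 26. 443.]] [[240. 446.]]
[[186. 266.]] [[207. 396.]]
[[194. 353.]] [[276. 429.]]
[[197. 395.]] [[310. 445.]]
0.08562576996703931
```

```bash
python3 -m jog '[[[0.02,-0.001,-0.003,0,-1],[0.04,-0.001,-0.003,0,-1],[0.055,-0.001,-0.003,0,-1],[0.067,-0.001,-0.003,0,-1],[0.067,-0.001,-0.003,0,-1],[0.067,-0.001,-0.003,0,-1]]]'
python3 - <<'E'
from h import *
from station import imaging,ctrl
hnd(-62,230,86)
d={n:imaging.get_image(n) for n in ("scene","top")}
crop(d["top"],170,180,150,120,5,"pics/p19t.png")
crop(d["scene"],180,170,190,150,4,"pics/p19.png")
E
```

```text
t: 23.6
tool_pos: [0.5453, 0.0636, 0.0655]
tool_rot: [-1.686, 0.852, 0.833]
contact_force: [-0.1, -0.5, 0.3]
opening: 0.0855
t 23.60 tcp jig mm [-48.4 219.6  65.5] jaw dir in jig deg 89.7  lean 31.9  Fjig [-0.2 -0.5  0.3] open 0.085
tx jig [ 0.486 -0.207 -0.849] tcp [-48.9 224.4  63.1] -> shift [0.0009 0.0011 0.0052] turn -0.006 q6 -1.49
```

View pics/p19t.png

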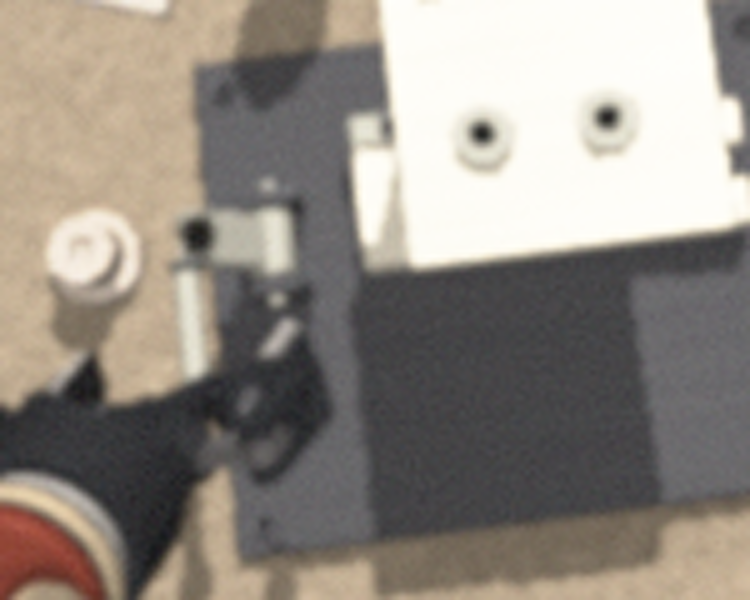

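View pics/p19.png

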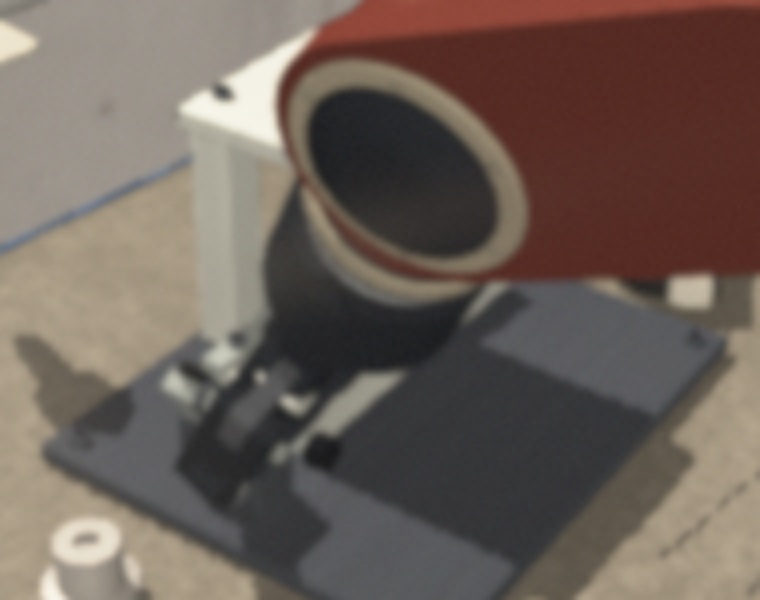

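```bash
python3 -m jog '[[[0.001,0,0.001,0,0],[0.001,0,0.001,0,0.5],[0.001,0,0.001,0,1],[0.001,0,0.001,0,1],[0.001,0,0.001,0,1],[0.001,0,0.001,0,1],[0.001,0,0.001,0,1],[0.001,0,0.001,0,1]]]' 30
python3 - <<'E'
from h import *
from station import imaging,ctrl
hnd(-62,230,86)
d={n:imaging.get_image(n) for n in ("scene","top")}
a=cv2.resize(d["scene"]["color"][210:310,180:280],(400,400),interpolation=2);b=cv2.resize(d["top"]["color"][190:290,170:270],(400,400),interpolation=2)
cv2.imwrite("pics/p20.png",np.hstack([a,b])[:,:,::-1])
E
```

```text
t: 24.5
tool_pos: [0.5461, 0.0654, 0.0653]
tool_rot: [-1.687, 0.85, 0.832]
contact_force: [-3.2, 4.3, 3.6]
opening: 0.0096
t 24.50 tcp jig mm [-47.4 221.3  65.3] jaw dir in jig deg 89.8  lean 32.0  Fjig [-2.6  4.6  3.6] open 0.010
tx jig [ 0.488 -0.206 -0.848] tcp [-48.8 224.4  63.1] -> shift [0.0005 0.0019 0.0036] turn -0.005 q6 -1.49
```

View pics/p20.png

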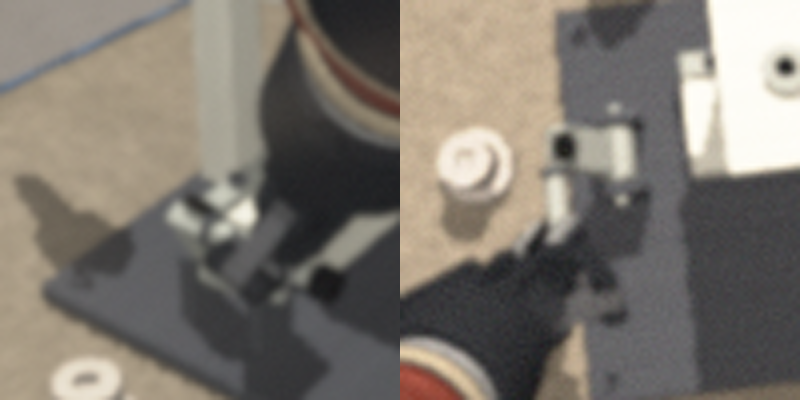

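Run:
```python
from h import *
from station import ctrl
o=ctrl.get_obs();M=st(o);J=np.eye(3);J[:2,:2]=RJ
a0=1.06
for a in (1.25,1.45,1.65,1.85,2.05,2.2,2.35,2.5,2.65,2.8,2.9,3.0,3.05,3.1):
    d=55*np.array([0,np.cos(a)-np.cos(a0),np.sin(a)-np.sin(a0)])
    print(a,(M.T@(J@d)/1000).round(4))
```

```text
t 24.60 tcp jig mm [-47.4 221.3  65.4] jaw dir in jig deg 89.7  lean 32.0  Fjig [-2.5  4.3  2.2] open 0.009
1.25 [-0.0016 -0.0009 -0.0103]
1.45 [-0.0014 -0.0009 -0.0212]
1.65 [ 0.0006  0.0002 -0.032 ]
1.85 [ 0.0045  0.0023 -0.042 ]
2.05 [ 0.0101  0.0054 -0.051 ]
2.2 [ 0.0152  0.0082 -0.0568]
2.35 [ 0.021   0.0114 -0.0617]
2.5 [ 0.0274  0.015  -0.0655]
2.65 [ 0.0342  0.0188 -0.0681]
2.8 [ 0.0413  0.0227 -0.0696]
2.9 [ 0.0461  0.0254 -0.0699]
3.0 [ 0.0509  0.0281 -0.0697]
3.05 [ 0.0533  0.0294 -0.0694]
3.1 [ 0.0556  0.0308 -0.0689]
```

```bash
python3 -m jog '[[[-0.001,-0.0005,-0.005,0,1],[-0.0016,-0.0009,-0.0103,0,1],[-0.0016,-0.0009,-0.0158,0,1],[-0.0014,-0.0009,-0.0212,0,1],[-0.0005,-0.0004,-0.0266,0,1],[0.0006,0.0002,-0.032,0,1],[0.0025,0.0012,-0.037,0,1],[0.0045,0.0023,-0.042,0,1],[0.0045,0.0023,-0.042,0,1]]]'
python3 - <<'E'
from h import *
from station import imaging,ctrl
o=ctrl.get_obs();M=st(o);J=np.eye(3);J[:2,:2]=RJ
t=w2j(o["tool_pos"])-27*(J.T@M[:,0]); a0=np.arctan2(t[2]-40,t[1]-200); print("rod est",t,"alpha",a0,"r",np.hypot(t[2]-40,t[1]-200))
for a in (1.85,2.05,2.2,2.35,2.5,2.65,2.8,2.9,3.0,3.05,3.1):
    d=np.array([-60,200+55*np.cos(a),40+55*np.sin(a)])-t; d[0]=0
    print(a,(M.T@(J@d)/1000).round(4))
d={n:imaging.get_image(n) for n in ("scene","top")}
a=cv2.resize(d["scene"]["color"][200:300,190:290],(400,400),interpolation=2);b=cv2.resize(d["top"]["color"][190:290,180:280],(400,400),interpolation=2)
cv2.imwrite("pics/p21.png",np.hstack([a,b])[:,:,::-1])
E
```

```text
t: 25.5
tool_pos: [0.5524, 0.0236, 0.0711]
tool_rot: [-1.687, 0.849, 0.83]
contact_force: [-0.4, 1.7, 2.4]
opening: 0.0091
t 25.50 tcp jig mm [-46.7 179.   71.1] jaw dir in jig deg 89.7  lean 32.1  Fjig [-0.2  1.8  2.4] open 0.009
rod est [-59.87805876 184.56572944  94.01366366] alpha 1.8491267136163505 r 56.17555134867425
1.85 [0.0009 0.0005 0.0005]
2.05 [ 0.0065  0.0036 -0.0084]
2.2 [ 0.0116  0.0064 -0.0142]
2.35 [ 0.0174  0.0097 -0.0191]
2.5 [ 0.0238  0.0132 -0.0229]
2.65 [ 0.0306  0.017  -0.0256]
2.8 [ 0.0377  0.021  -0.0271]
2.9 [ 0.0424  0.0237 -0.0274]
3.0 [ 0.0472  0.0264 -0.0271]
3.05 [ 0.0496  0.0277 -0.0268]
3.1 [ 0.052   0.029  -0.0263]
```

View pics/p21.png

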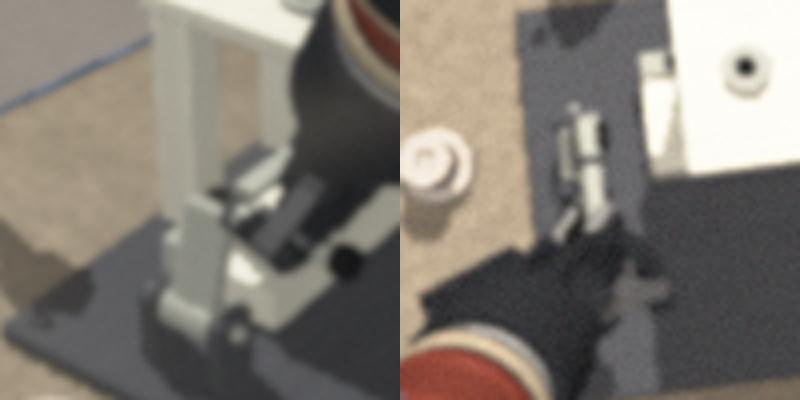

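Working well: the arm is past vertical. I'll continue down.

```bash
python3 -m jog '[[[0.003,0.0017,-0.004,0,1],[0.0065,0.0036,-0.0084,0,1],[0.0116,0.0064,-0.0142,0,1],[0.0174,0.0097,-0.0191,0,1],[0.0238,0.0132,-0.0229,0,1],[0.0272,0.015,-0.0243,0,1],[0.0306,0.017,-0.0256,0,1],[0.034,0.019,-0.0264,0,1],[0.0377,0.021,-0.0271,0,1],[0.0377,0.021,-0.0271,0,1]]]'
python3 - <<'E'
from h import *
from station import imaging,ctrl
o=ctrl.get_obs();M=st(o);J=np.eye(3);J[:2,:2]=RJ
t=w2j(o["tool_pos"])-27*(J.T@M[:,0]); a0=np.arctan2(t[2]-40,t[1]-200); print("rod est",t,"alpha",a0,"r",np.hypot(t[2]-40,t[1]-200))
for a in (2.8,2.9,3.0,3.05,3.1,3.15):
    d=np.array([-60,200+55*np.cos(a),40+55*np.sin(a)])-t; d[0]=0
    print(a,(M.T@(J@d)/1000).round(4))
d={n:imaging.get_image(n) for n in ("scene","top")}
a=cv2.resize(d["scene"]["color"][200:300,190:290],(400,400),interpolation=2);b=cv2.resize(d["top"]["color"][190:290,180:280],(400,400),interpolation=2)
cv2.imwrite("pics/p22.png",np.hstack([a,b])[:,:,::-1])
E
```

```text
t: 26.6
tool_pos: [0.5574, -0.013, 0.0354]
tool_rot: [-1.688, 0.849, 0.83]
contact_force: [2.2, -1.0, 1.6]
opening: 0.0096
t 26.60 tcp jig mm [-46.5 142.   35.4] jaw dir in jig deg 89.7  lean 32.1  Fjig [ 2.  -1.3  1.6] open 0.010
rod est [-59.68853812 147.63553082  58.25224642] alpha 2.8061997783582986 r 55.45432473465138
2.8 [-0.0003 -0.0001  0.0005]
2.9 [0.0045 0.0025 0.0002]
3.0 [0.0093 0.0052 0.0004]
3.05 [0.0117 0.0066 0.0008]
3.1 [0.0141 0.0079 0.0012]
3.15 [0.0164 0.0092 0.0018]
```

View pics/p22.png

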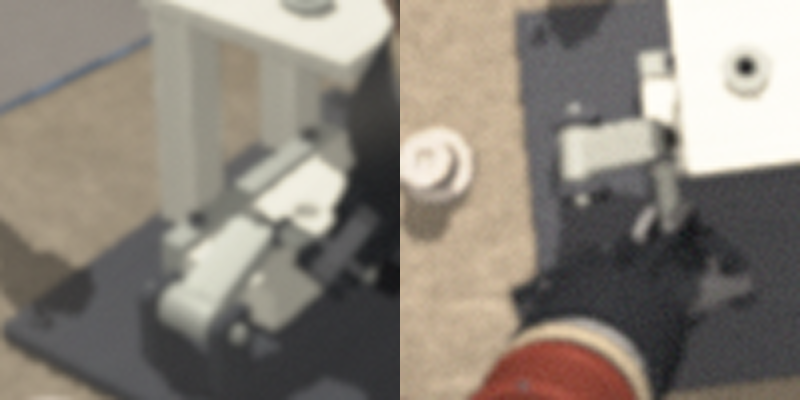

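```bash
python3 -m jog '[[[0.0022,0.0012,0,0,1],[0.0045,0.0025,0.0002,0,1],[0.007,0.0038,0.0003,0,1],[0.0093,0.0052,0.0004,0,1],[0.0093,0.0052,0.0004,0,1]]]'
python3 -m jog '[[[0.0012,0.0007,0.0002,0,1],[0.0024,0.0014,0.0004,0,1],[0.0036,0.002,0.0006,0,1],[0.0036,0.002,0.0006,0,1]]]'
python3 - <<'E'
from h import *
from station import imaging,ctrl
o=ctrl.get_obs();M=st(o);J=np.eye(3);J[:2,:2]=RJ
t=w2j(o["tool_pos"])-27*(J.T@M[:,0]); a0=np.arctan2(t[2]-40,t[1]-200); print("rod est",t,"alpha",a0,"r",np.hypot(t[2]-40,t[1]-200))
d={n:imaging.get_image(n) for n in ("scene","top")}
a=cv2.resize(d["scene"]["color"][200:300,190:290],(400,400),interpolation=2);b=cv2.resize(d["top"]["color"][190:290,180:280],(400,400),interpolation=2)
cv2.imwrite("pics/p23.png",np.hstack([a,b])[:,:,::-1])
E
```

```text
t: 27.2
tool_pos: [0.5578, -0.0162, 0.0253]
tool_rot: [-1.69, 0.85, 0.829]
contact_force: [1.7, -6.4, 2.1]
opening: 0.0097
t: 27.6
tool_pos: [0.558, -0.0171, 0.0213]
tool_rot: [-1.691, 0.851, 0.829]
contact_force: [-0.0, -3.6, 4.5]
opening: 0.0094
t 27.60 tcp jig mm [-46.4 138.   21.3] jaw dir in jig deg 89.7  lean 32.2  Fjig [-0.5 -3.6  4.5] open 0.009
rod est [-59.60268803 143.63751709  44.13843208] alpha 3.0682988828270727 r 56.514211484250126
```

View pics/p23.png

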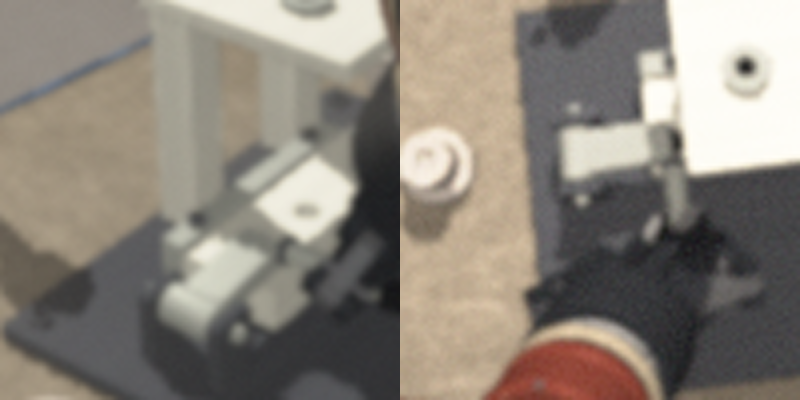

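```bash
python3 -m jog '[[[0.0012,0.0007,0.0008,0,1],[0.0018,0.001,0.001,0,1],[0.0018,0.001,0.001,0,1]]]'
python3 -m jog '[[[0.0012,0.0007,0.0004,0,1],[0.0018,0.001,0.0004,0,1],[0.0018,0.001,0.0004,0,1]]]'
python3 -m jog '[[[0.0012,0.0007,0.0002,0,1],[0.0018,0.001,0.0002,0,1],[0.0018,0.001,0.0002,0,1]]]'
```

```text
t: 28.0
tool_pos: [0.558, -0.0174, 0.0192]
tool_rot: [-1.692, 0.852, 0.828]
contact_force: [-0.4, -7.5, 4.5]
opening: 0.0095
t: 28.3
tool_pos: [0.558, -0.0178, 0.0171]
tool_rot: [-1.693, 0.852, 0.828]
contact_force: [0.5, -5.6, 2.1]
opening: 0.0092
t: 28.6
tool_pos: [0.5581, -0.018, 0.0149]
tool_rot: [-1.693, 0.852, 0.828]
contact_force: [1.7, -2.8, 1.9]
opening: 0.0091
```

Run:
```python
from h import *
from station import imaging,ctrl
o=ctrl.get_obs();M=st(o);J=np.eye(3);J[:2,:2]=RJ
t=w2j(o["tool_pos"])-27*(J.T@M[:,0]); print("rod est",t)
d={n:imaging.get_image(n) for n in ("scene","top")}
crop(d["scene"],200,200,120,90,6.5,"pics/p24.png")
crop(d["top"],205,190,100,80,7,"pics/p24t.png")
```

```text
t 28.60 tcp jig mm [-46.4 137.   14.9] jaw dir in jig deg 89.7  lean 32.2  Fjig [ 1.4 -3.   1.9] open 0.009
rod est [-59.62364485 142.73755268  37.72397889]
```

View pics/p24.png

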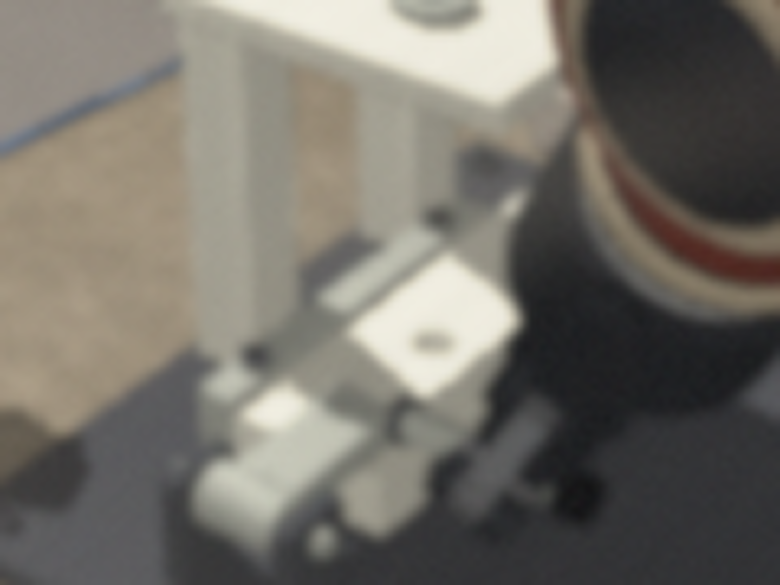

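View pics/p24t.png

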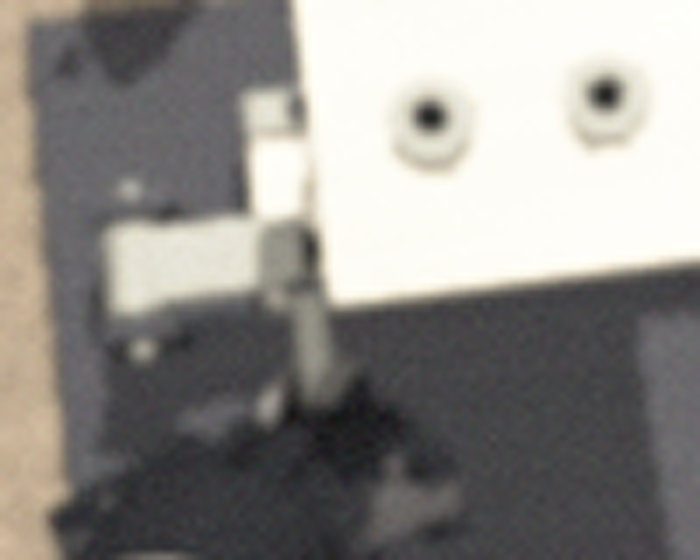

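Run:
```python
from h import *
d=pickle.load(open("im5.pkl","rb"));S=d["scene"]
f=lambda X:((proj(S,X)-[200,200]+.5)*6.5-.5).round(0).tolist()
for th in (1.9,2.0,2.1,2.2,2.27,2.36):
    a=.873+th-.036
    print(th,[f(j2w(x,200+55*np.cos(a),40+55*np.sin(a))) for x in (-24,-74,-80,-85)])
```

```text
1.9 [[[393.0, 378.0]], [[534.0, 440.0]], [[552.0, 448.0]], [[567.0, 454.0]]]
2.0 [[[397.0, 389.0]], [[538.0, 451.0]], [[555.0, 459.0]], [[570.0, 465.0]]]
2.1 [[[400.0, 402.0]], [[540.0, 464.0]], [[558.0, 472.0]], [[573.0, 478.0]]]
2.2 [[[402.0, 415.0]], [[542.0, 477.0]], [[559.0, 485.0]], [[574.0, 492.0]]]
2.27 [[[403.0, 425.0]], [[542.0, 488.0]], [[560.0, 495.0]], [[574.0, 502.0]]]
2.36 [[[403.0, 439.0]], [[542.0, 501.0]], [[559.0, 509.0]], [[574.0, 516.0]]]
```

```bash
python3 -m jog '[[[0,0,0.001,0,1],[0.0012,0.0007,0.001,0,1],[0.0024,0.0014,0.0015,0,1],[0.003,0.0017,0.0015,0,1],[0.003,0.0017,0.0015,0,1]]]' 80
python3 - <<'E'
from h import *
from station import imaging,ctrl
o=ctrl.get_obs();M=st(o);J=np.eye(3);J[:2,:2]=RJ
t=w2j(o["tool_pos"])-27*(J.T@M[:,0]); print("rod est",t)
d={n:imaging.get_image(n) for n in ("scene","top")}
crop(d["scene"],200,200,120,90,6.5,"pics/p25.png")
E
```

```text
t: 29.2
tool_pos: [0.5583, -0.0181, 0.0134]
tool_rot: [-1.694, 0.854, 0.828]
contact_force: [-24.2, -5.6, 29.2]
opening: 0.0081
t 29.20 tcp jig mm [-46.2 136.9  13.4] jaw dir in jig deg 89.7  lean 32.2  Fjig [-24.7  -2.4  29.2] open 0.008
rod est [-59.40443467 142.65746537  36.22085558]
```

View pics/p25.png

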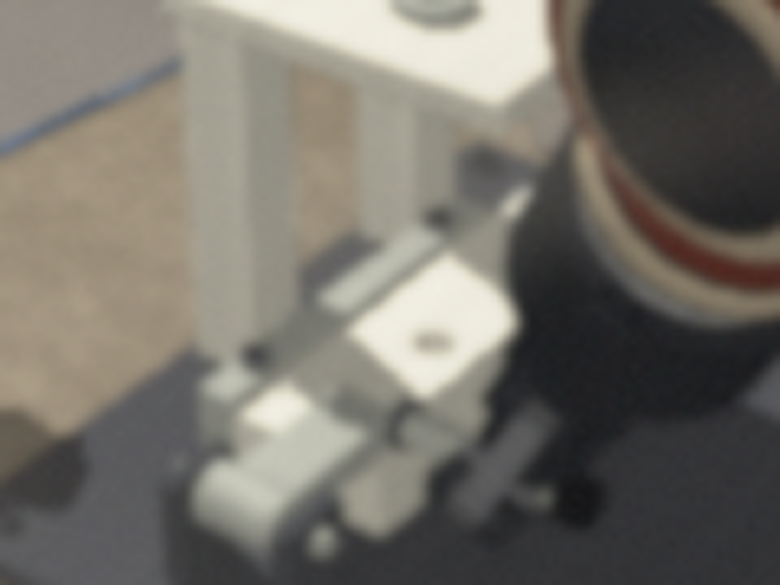

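```bash
python3 -m jog '[[[0,0,0,0,0.5],[0,0,0,0,-0.2],[0,0,0,0,-1],[0,0,0,0,-1],[0,0,0,0,-1],[0,0,0,0,-1]]]' 30
python3 -m jog '[[[-0.02,0,0,0,-1],[-0.05,0,0,0,-1],[-0.09,0,0,0,-1],[-0.14,0.01,0,0,-1],[-0.18,0.03,0,0,-1],[-0.18,0.06,0,0,-1],[-0.18,0.09,0,0,-1]]]'
python3 - <<'E'
from h import *
from station import imaging,ctrl
st(ctrl.get_obs())
d={n:imaging.get_image(n) for n in ("scene","top")}
pickle.dump(d,open("im6.pkl","wb"))
crop(d["scene"],200,190,130,100,6,"pics/p26.png")
crop(d["top"],205,170,110,85,7,"pics/p26t.png")
E
```

```text
t: 29.9
tool_pos: [0.558, -0.018, 0.0129]
tool_rot: [-1.694, 0.854, 0.829]
contact_force: [-0.1, 0.6, 0.2]
opening: 0.0849
t: 30.6
tool_pos: [0.4082, -0.0091, 0.1088]
tool_rot: [-1.691, 0.866, 0.837]
contact_force: [15.2, -5.7, -36.7]
opening: 0.0857
t 30.60 tcp jig mm [-193.8  165.4  108.8] jaw dir in jig deg 89.7  lean 31.5  Fjig [ 14.4  -7.7 -36.7] open 0.086
```

View pics/p26.png

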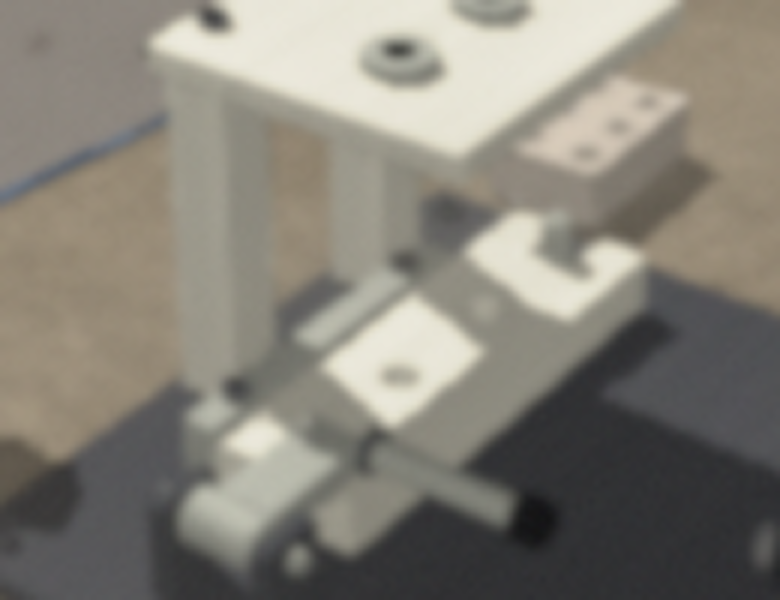

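View pics/p26t.png

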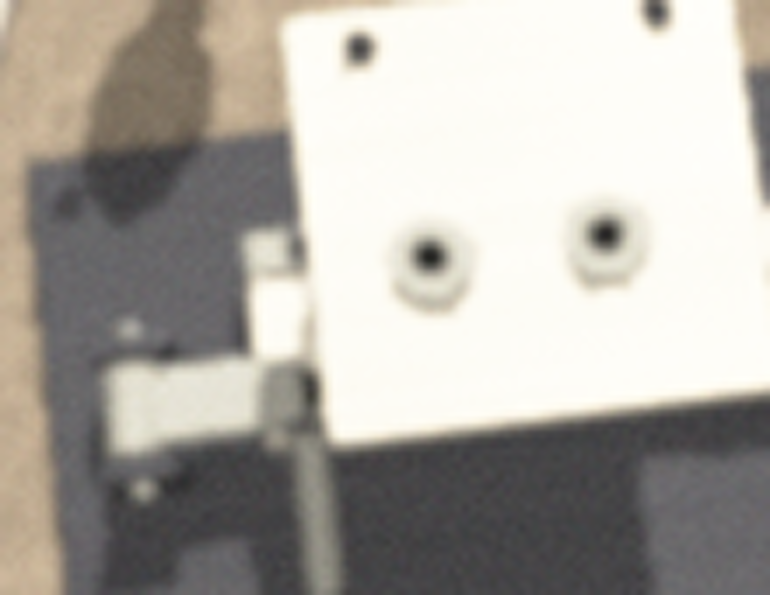

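Run:
```python
from h import *
from station import imaging,ctrl
o=ctrl.get_obs();st(o);print(o["q"].round(3),o["wrist_torque"].round(2))
d=imaging.get_image("scene")
cv2.imwrite("pics/p27.png",d["color"][:,:,::-1])
o=ctrl.get_obs();st(o);print(o["q"].round(3),o["dq"].round(3))
```

```text
t 30.70 tcp jig mm [-192.8  164.9  110.4] jaw dir in jig deg 89.6  lean 31.7  Fjig [0.4 0.3 0.4] open 0.085
[-0.148 -1.009  2.583 -0.09   1.02  -1.882] [0.08 0.25 0.  ]
t 30.75 tcp jig mm [-192.7  165.2  110.6] jaw dir in jig deg 89.6  lean 31.8  Fjig [-0.2  0.5 -1.7] open 0.086
[-0.148 -1.01   2.583 -0.089  1.02  -1.881] [ 0.009 -0.008  0.002  0.     0.002  0.001]
```

View pics/p27.png

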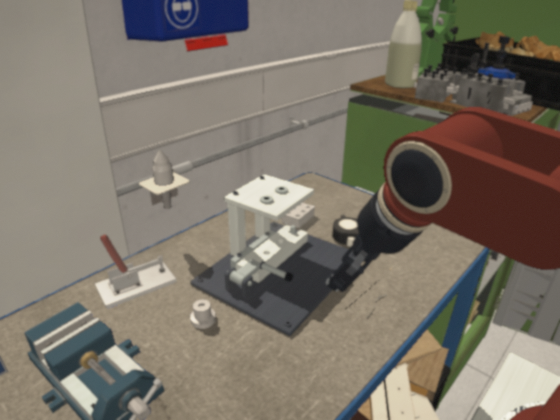

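```bash
python3 -m jog '[[[0.02,-0.03,0,0,-1],[0.03,-0.06,0,0,-1],[0.03,-0.06,0,0,-1]]]'
python3 - <<'E'
from h import *
from station import imaging,ctrl
d=pickle.load(open("im6.pkl","rb"));S=d["scene"];T=d["top"]
crop(T,215,200,80,70,9,"pics/p28t.png")
crop(S,225,240,75,55,10,"pics/p28.png")
for th in (2.15,2.2,2.24,2.27,2.3,2.36):
    a=.873+th-.036
    P=[j2w(x,200+55*np.cos(a),40+55*np.sin(a)) for x in (-24,-74,-80,-85)]
    print(th,((proj(S,P)-[225,240]+.5)*10-.5).round(0).tolist(),((proj(T,P)-[215,200]+.5)*9-.5).round(0).tolist())
E
```

```text
t: 31.05
tool_pos: [0.4772, 0.0004, 0.111]
tool_rot: [-1.691, 0.866, 0.839]
contact_force: [-0.2, -0.2, -0.2]
opening: 0.0851
2.15 [[368.0, 228.0], [583.0, 324.0], [610.0, 336.0], [632.0, 346.0]] [[299.0, 278.0], [320.0, 478.0], [322.0, 502.0], [324.0, 522.0]]
2.2 [[369.0, 239.0], [584.0, 335.0], [611.0, 347.0], [633.0, 357.0]] [[301.0, 279.0], [322.0, 479.0], [325.0, 503.0], [327.0, 523.0]]
2.24 [[370.0, 248.0], [584.0, 344.0], [611.0, 356.0], [633.0, 366.0]] [[303.0, 281.0], [324.0, 479.0], [326.0, 503.0], [329.0, 523.0]]
2.27 [[370.0, 255.0], [584.0, 351.0], [611.0, 362.0], [633.0, 372.0]] [[304.0, 282.0], [325.0, 480.0], [327.0, 504.0], [330.0, 524.0]]
2.3 [[370.0, 261.0], [584.0, 357.0], [611.0, 369.0], [633.0, 379.0]] [[305.0, 282.0], [326.0, 480.0], [328.0, 504.0], [330.0, 524.0]]
2.36 [[370.0, 275.0], [584.0, 372.0], [610.0, 384.0], [633.0, 394.0]] [[306.0, 284.0], [327.0, 482.0], [329.0, 506.0], [331.0, 526.0]]
```

View pics/p28.png

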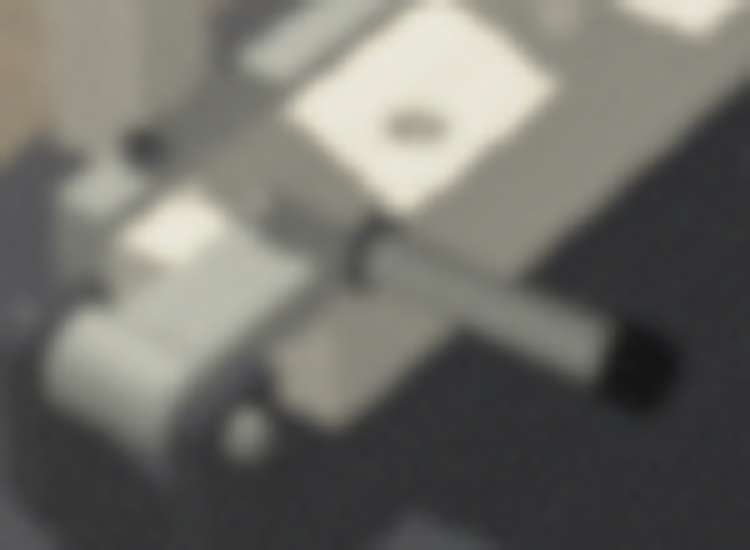

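View pics/p28t.png

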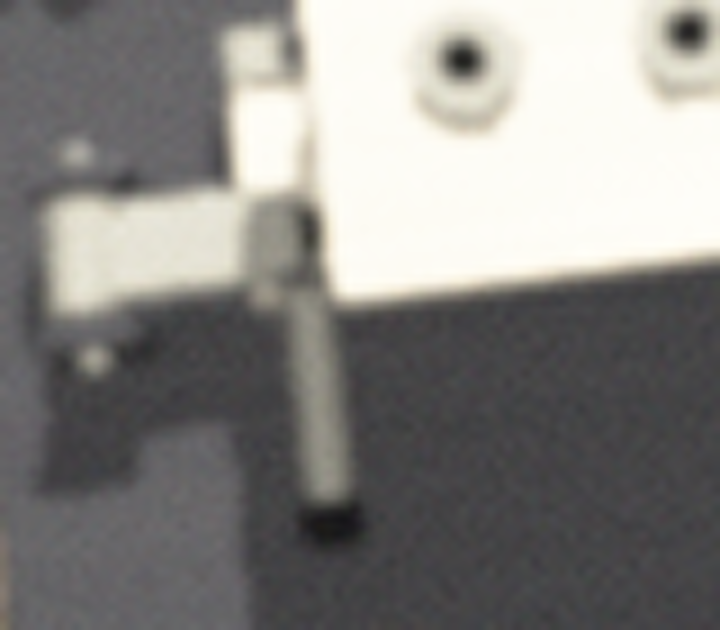

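Image evidence for the closed angle is 2.24 to 2.27. To be sure the pad is seated, I'll press the handle lightly from above with closed fingertips.

Run:
```python
from h import *
hnd(-58,145,85,15); hnd(-58,145,58,15)
```

```text
t 31.05 tcp jig mm [-124.2  165.9  111. ] jaw dir in jig deg 89.8  lean 31.4  Fjig [-0.2 -0.1 -0.2] open 0.085
tx jig [ 0.475 -0.215 -0.853] tcp [-50.9 141.8  72.2] -> shift [ 0.0732 -0.0439 -0.0137] turn -0.004 q6 -1.78
t 31.05 tcp jig mm [-124.2  165.9  111. ] jaw dir in jig deg 89.8  lean 31.4  Fjig [-0.2 -0.1 -0.2] open 0.085
tx jig [ 0.475 -0.215 -0.853] tcp [-50.9 141.8  45.2] -> shift [ 0.0962 -0.0314 -0.0072] turn -0.004 q6 -1.78
```

```bash
python3 -m jog '[[[0,0,0,0,0],[0,0,0,0,1],[0,0,0,0,1],[0.02,-0.015,-0.005,0,1],[0.05,-0.03,-0.01,0,1],[0.073,-0.044,-0.0137,0,1],[0.073,-0.044,-0.0137,0,1],[0.085,-0.037,-0.01,0,1],[0.085,-0.037,-0.01,0,1]]]'
python3 - <<'E'
from h import *
from station import imaging
hnd(-58,145,52,15)
d={n:imaging.get_image(n) for n in ("scene","top")}
a=cv2.resize(d["scene"]["color"][200:300,210:310],(400,400),interpolation=2);b=cv2.resize(d["top"]["color"][190:290,190:290],(400,400),interpolation=2)
cv2.imwrite("pics/p29.png",np.hstack([a,b])[:,:,::-1])
E
```

```text
t: 31.95
tool_pos: [0.5508, -0.0136, 0.057]
tool_rot: [-1.69, 0.868, 0.841]
contact_force: [-0.2, 0.2, -0.2]
opening: 0.0002
t 31.95 tcp jig mm [-53.1 142.4  57. ] jaw dir in jig deg 89.8  lean 31.3  Fjig [-0.2  0.2 -0.2] open 0.000
tx jig [ 0.474 -0.214 -0.854] tcp [-50.9 141.8  39.2] -> shift [0.0164 0.0063 0.0037] turn -0.004 q6 -1.76
```

View pics/p29.png

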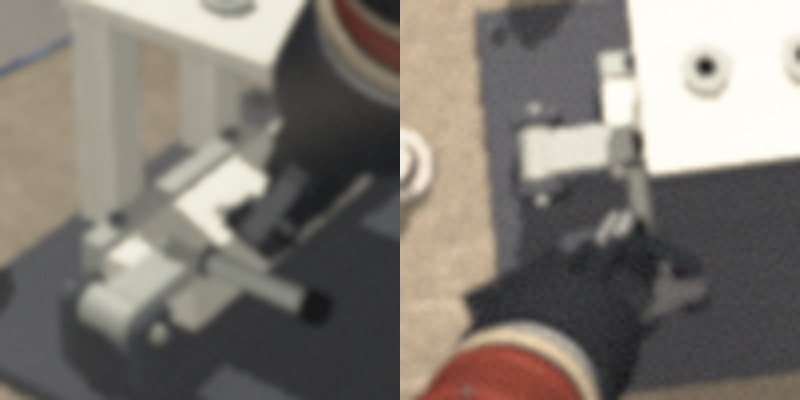

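```bash
python3 -m jog '[[[0,0,-0.005,0,1],[0.006,0.003,-0.006,0,1],[0.01,0.005,-0.006,0,1],[0.01,0.005,-0.006,0,1]]]'
python3 -m jog '[[[0.003,0.0018,0,0,1],[0.005,0.003,0,0,1],[0.005,0.003,0,0,1]]]'
```

```text
t: 32.45
tool_pos: [0.5529, -0.0222, 0.0486]
tool_rot: [-1.69, 0.867, 0.839]
contact_force: [-0.1, -0.7, -0.5]
opening: 0.0002
t: 32.75
tool_pos: [0.5524, -0.0236, 0.0421]
tool_rot: [-1.689, 0.868, 0.84]
contact_force: [0.1, -0.3, 0.7]
opening: -0.0001
```

Run:
```python
from h import *
from station import imaging,ctrl
st(ctrl.get_obs())
d={n:imaging.get_image(n) for n in ("scene","top")}
a=cv2.resize(d["scene"]["color"][200:300,210:310],(400,400),interpolation=2);b=cv2.resize(d["top"]["color"][190:290,190:290],(400,400),interpolation=2)
cv2.imwrite("pics/p30.png",np.hstack([a,b])[:,:,::-1])
```

```text
t 32.75 tcp jig mm [-52.8 132.2  42.1] jaw dir in jig deg 89.8  lean 31.4  Fjig [ 0.1 -0.3  0.7] open -0.000
```

View pics/p30.png

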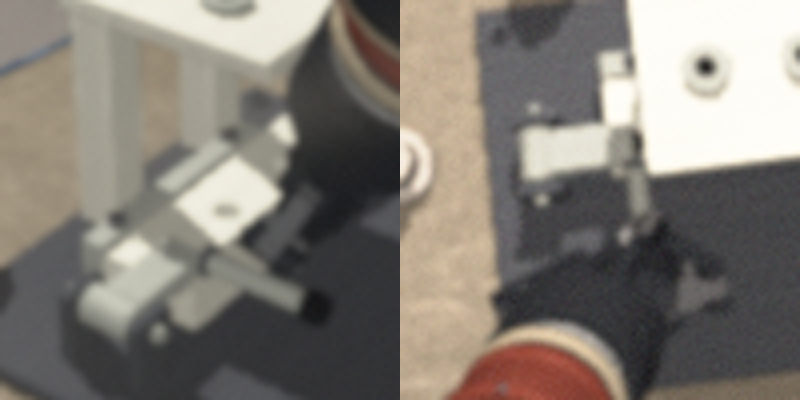

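```bash
python3 -m jog '[[[0.0015,0.001,0.001,0,1],[0.0035,0.002,0.001,0,1],[0.0035,0.002,0.001,0,1]]]'|grep -E "pos|force"
python3 -m jog '[[[0.0015,0.001,0,0,1],[0.0025,0.0015,0,0,1],[0.0025,0.0015,0,0,1]]]'|grep -E "pos|force"
python3 -m jog '[[[0.0015,0.001,0,0,1],[0.0025,0.0015,0,0,1],[0.0025,0.0015,0,0,1]]]'|grep -E "pos|force"
```

```text
tool_pos: [0.5524, -0.0236, 0.0381]
contact_force: [-1.0, 0.9, 0.5]
tool_pos: [0.5521, -0.0243, 0.0349]
contact_force: [-0.0, 0.3, -0.5]
tool_pos: [0.552, -0.0251, 0.032]
contact_force: [0.3, 0.2, 0.7]
```

```bash
python3 -m jog '[[[0.0015,0.001,0.001,0,1],[0.0025,0.0015,0.001,0,1],[0.0025,0.0015,0.001,0,1]]]'|grep -E "pos|force"
python3 - <<'E'
from h import *
from station import imaging,ctrl
st(ctrl.get_obs())
d={n:imaging.get_image(n) for n in ("scene","top")}
a=cv2.resize(d["scene"]["color"][230:290,240:300],(400,400),interpolation=2);b=cv2.resize(d["top"]["color"][210:270,220:280],(400,400),interpolation=2)
cv2.imwrite("pics/p31.png",np.hstack([a,b])[:,:,::-1])
E
```

```text
tool_pos: [0.5535, -0.0253, 0.0308]
contact_force: [-1.6, -1.2, 6.1]
t 34.05 tcp jig mm [-51.9 130.4  30.8] jaw dir in jig deg 89.8  lean 31.6  Fjig [-1.7 -1.   6.1] open -0.000
```

View pics/p31.png

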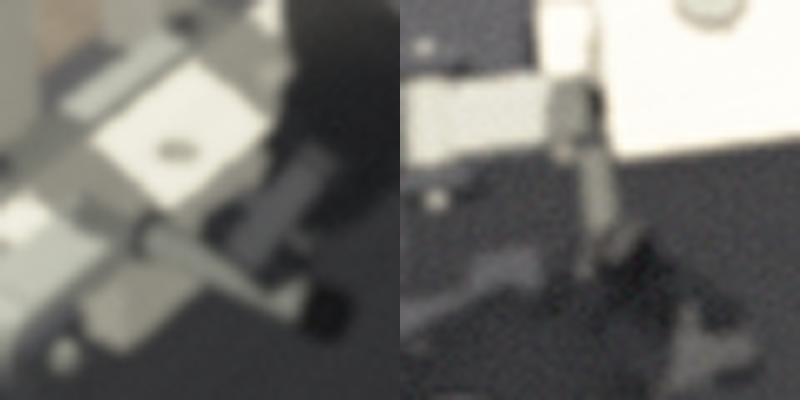

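```bash
python3 -m jog '[[[0.001,0.0006,0.0005,0,1],[0.002,0.0012,0.0005,0,1],[0.002,0.0012,0.0005,0,1]]]'|grep -E "pos|force"
python3 -m jog '[[[0.001,0.0006,0,0,1],[0.002,0.0012,0,0,1],[0.002,0.0012,0,0,1]]]'|grep -E "pos|force"
```

```text
tool_pos: [0.5551, -0.0259, 0.0302]
contact_force: [1.3, -2.8, 5.8]
tool_pos: [0.556, -0.0268, 0.0288]
contact_force: [1.2, -4.0, 4.2]
```

```bash
python3 -m jog '[[[-0.005,-0.003,0,0,1],[-0.006,-0.002,0.003,0,1],[-0.006,-0.002,0.007,0,1],[-0.006,-0.002,0.007,0,1]]]'|grep -E "pos|force"
python3 -m jog '[[[0.003,0.0018,0,0,1],[0.005,0.003,0,0,1],[0.006,0.0036,0,0,1],[0.006,0.0036,0,0,1]]]'|grep -E "pos|force"
python3 -m jog '[[[0.001,0.0006,0,0,1],[0.002,0.0012,0,0,1],[0.002,0.0012,0,0,1]]]'|grep -E "pos|force"
```

```text
tool_pos: [0.5529, -0.0179, 0.0321]
contact_force: [-0.2, 1.4, 0.3]
tool_pos: [0.5547, -0.0185, 0.0298]
contact_force: [-33.3, 11.3, 41.6]
tool_pos: [0.5575, -0.0186, 0.0312]
contact_force: [-9.4, 4.7, 17.8]
```

The handle is stiff under load (over 40 N at the tip), so the pad is seated. I'll back away and verify.

```bash
python3 -m jog '[[[-0.005,-0.003,0,0,1],[-0.02,-0.006,0,0,1],[-0.05,-0.006,0,0,1],[-0.09,0,0,0,1],[-0.12,0.01,0,0,1],[-0.12,0.03,0,0,1],[-0.12,0.03,0,0,1]]]'
python3 - <<'E'
from h import *
from station import imaging,ctrl
o=ctrl.get_obs();st(o);print(o["q"].round(3))
d={n:imaging.get_image(n) for n in ("scene","top")};S=d["scene"];T=d["top"]
pickle.dump(d,open("im7.pkl","wb"))
crop(S,225,220,85,75,8,"pics/p32.png")
crop(T,205,170,110,95,7,"pics/p32t.png")
f=lambda X:((proj(S,X)-[225,220]+.5)*8-.5).round(0).tolist()
g=lambda X:((proj(T,X)-[205,170]+.5)*7-.5).round(0).tolist()
for th in (2.2,2.27,2.36):
    a=.837+th; print(th,[f(j2w(x,200+55*np.cos(a),40+55*np.sin(a))) for x in (-24,-85)])
print(f([j2w(-27,-18,32),j2w(-8,6,32),j2w(-27,160,32),j2w(-27,160,10)]),g([j2w(29,160,32),j2w(-27,160,32)]))
cv2.imwrite("pics/p32full.png",T["color"][:,:,::-1])
E
```

```text
t: 36.55
tool_pos: [0.4689, -0.0072, 0.1171]
tool_rot: [-1.696, 0.856, 0.827]
contact_force: [-0.9, 0.6, 0.3]
opening: 0.0001
t 36.55 tcp jig mm [-133.5  159.4  117.1] jaw dir in jig deg 89.7  lean 32.2  Fjig [-0.9  0.7  0.3] open 0.000
[-0.115 -0.72   2.441 -0.12   0.868 -1.825]
2.2 [[[295.0, 351.0]], [[506.0, 445.0]]]
2.27 [[[296.0, 364.0]], [[507.0, 458.0]]]
2.36 [[[296.0, 380.0]], [[506.0, 475.0]]]
[[665.0, 105.0], [559.0, 121.0], [268.0, 432.0], [269.0, 505.0]] [[248.0, 281.0], [265.0, 448.0]]
```

View pics/p32.png

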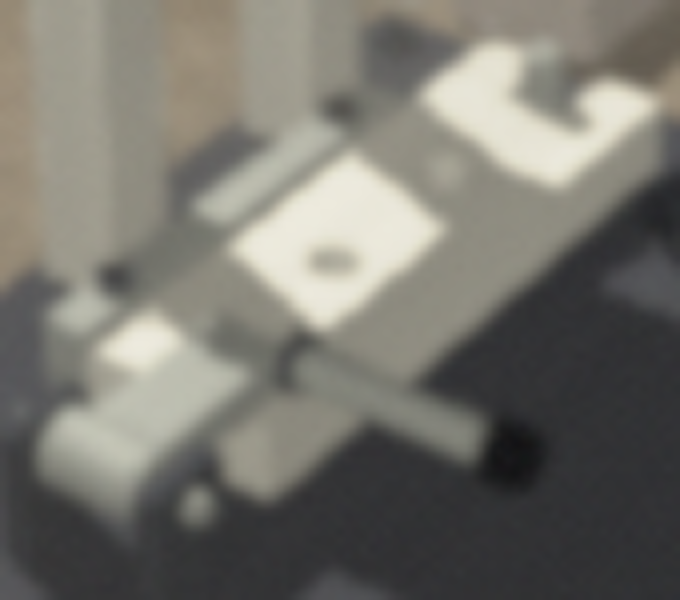

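View pics/p32t.png

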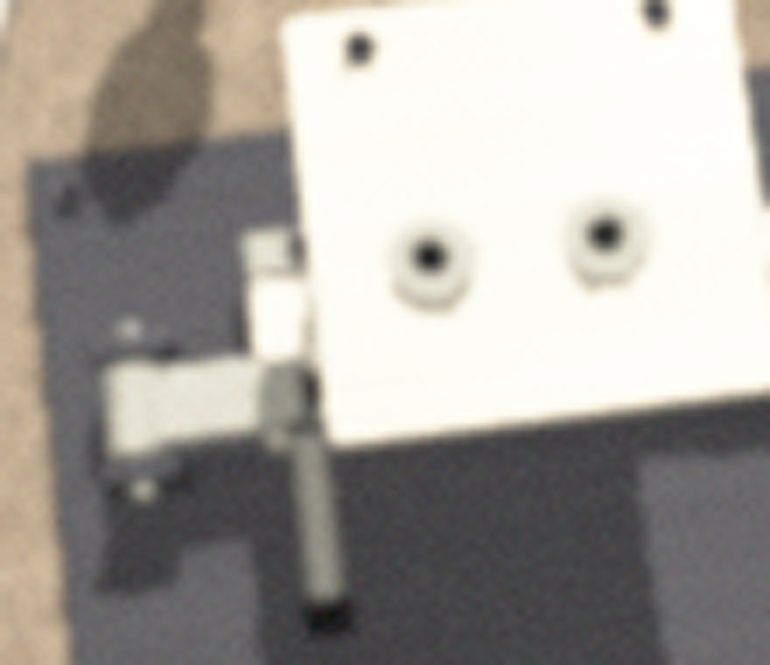

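View pics/p32full.png

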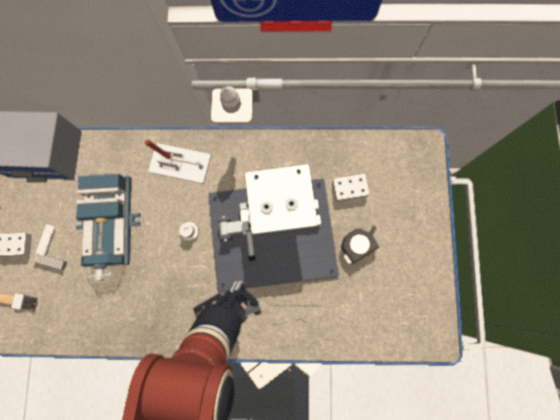

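Run:
```python
from station import ctrl
print(ctrl.finish_job()); print(ctrl.get_obs()["t"])
```

```text
the job is handed in; nothing more can be done
None
the job is handed in; nothing more can be done
```

The bar is home against the fence and the clamp is closed on it. I handed the job in at about 37 s of robot time.

**What I did**
- **Seating the notch:** I pushed the bar along itself onto the pin with closed fingertips until it stopped, at about 10 N.
- **Swinging the bar:** I started the swing with one open finger. I then got a lean of about 32° by driving the arm to its reach limit in free space above. With the tool leaning, I pushed the bar under the bridge onto the fence until it stopped moving, at about 28 N sideways.
- **Closing the clamp:** I gripped the handle and swung it over until the pad was down, then pressed it again from above with closed fingertips.

**Last checks**
- **Bar:** its visible corners lie within about 2 mm of their home positions in both views. The notch is on the pin.
- **Clamp:** the camera puts the angle at about 2.25 rad against the nominal 2.27. That difference is within my measuring error. The handle was stiff when pressed, so I take the pad to be resting on the bar.
- **Other things:** the tape measure, setup block and bush look unmoved, and the robot was clear of everything.

**What disagreed or went less cleanly**
- The fingertips looked about 15 mm short of the stated TCP, so I worked by what the cameras showed.
- While closing the clamp, the fingers slid about 4–6 mm along the handle. The hand's position therefore disagreed with the camera angle, which is why I pressed it again.
- That second press slipped off once, then peaked at about 54 N in total at the fingertips.
- The wrist force briefly read about 40 N in free space, when the arm stopped at its joint limits. There joints 2 and 3 read -1.010 and 2.583 against the rounded limits of -1.01 and 2.58.

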